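# Prop the soft-close flap with the slim pin and turn the lamp knob up

## Task

Lift the flap of the wooden lamp control box and prop it open by standing the slim tall wooden pin, head up and fully home, in the hole of the box's deck (its rail slides sideways, so feel for it) so that the flap leans on it by itself. Then turn the knob beneath clockwise as far as it goes, and leave the flap propped. Be gentle with the pin: do not ram it against the box or force it against the flap (stay well below 25 N), and leave the other wares on the table where they stand.

Things in the scene. Friction and masses are not known exactly. Their poses are not given: they have to be found in the camera images.
- panel: Lamp control box, fixed, mid-brown wood, 152 mm (its x) by 166 (its y) by 80 tall. Under the flap it is open-topped: walls (8 mm at the sides, 10 front, 5 back) stand to 80 mm around a light deck 40 mm above the table. Origin: centre of its underside. Its -x side is the front (toward the robot), the hinge is on its +x side, z is up.
- cover (a joint): Flap angle (rad): 0 closed and level, grows as the front edge rises and swings back; upright at 1.57, stop at 1.95, about 1.35 when leaning on the seated pin. The flap is a flat wooden frame with a clear pane, 151 mm from hinge to front edge, 158 wide, 6 thick, about 0.15 kg; its underside passes through the hinge axis.
- hinge (a point): Middle of the flap's hinge axis (along the box's y), 81.5 mm above the table, 75 mm from the box's centre toward its +x. Soft-close hinge: damper of 1 N m s/rad and weak closing spring, so lifting at 0.4 rad/s takes 2 to 4 N at the bar; let go upright, the flap sinks shut by 0.03 to 0.1 rad/s. It can be pushed up again from below at any time.
- cover_bar (a point): Middle of the flap's pull bar: round brass, 12 mm thick, 80 mm long, parallel to the hinge and 190 mm from it, on two 10 mm arms in the plane of the flap (closed: 84.5 mm above the table). Clear gap of 33 mm between bar and flap edge; nothing below them when closed. Axes turn with the flap: x toward the hinge, y along the bar.
- track (a point): Reference point on the deck, 40 mm above the table, 17 mm in front of the hinge axis, 18 mm to the box's +y side. The hole is in a wooden rail (34 by 200 mm, flush with the deck, ends poking out of the box's sides, clamped) that has been slid along the box's y: its centre lies 6 to 38 mm from this point toward the box's +y. Hole: round, 20 mm wide, 2 mm chamfer, 34 mm deep, vertical.
- prop_foot (a point): Centre of the underside of the slim tall pin (same pin as prop_mid). Seated, it lies 34 mm below the deck. Its z points to the pin's head.
- prop_mid (a point): Centre, half-way up, of the slim tall pin, the one to prop with: turned dark wood, 125 mm tall, round shaft 18 mm thick with a chamfered foot, round head 30 mm thick and 22 mm high at the top, about 45 g, standing on the table among other wares. Seated, its head's top is 91 mm above the deck.
- knob (a joint): Angle of the knob (rad), 0 to its end stop at 1.05, growing clockwise seen from above. It has about 0.12 N m of friction and stays where it is left.
- knob_grip (a point): On the knob's vertical axis where to grip it: 66 mm above the table, 17 mm in front of the box's centre, 92 mm in front of the hinge. The grip is a dark wooden bar 44 mm long, 12 thick, its top 79 mm above the table, on a 42 mm disc 5 mm high; its length is this point's x axis (45 degrees anticlockwise of the box's x at angle 0, 15 clockwise of it at the stop).
- stout: A stout pin, 115 mm tall, shaft 32 mm, head 40 mm: too thick for the hole. Leave it. Origin under its centre.
- short: A short pin, 60 mm tall, shaft 20 mm, head 28 mm. Leave it. Origin under its centre.
- goblet: Turned goblet 105 mm tall, 60 mm across. Leave it. Origin under its centre.
- vase: Turned vase 140 mm tall, 68 mm across. Leave it. Origin under its centre.
- jar: Closed wooden jar 75 mm tall, 72 mm across. Leave it. Origin under its centre.
- bowl: Small wooden bowl 40 mm tall, 96 mm across. Leave it. Origin under its centre.
- candlestick: Turned candlestick 115 mm tall, 64 mm across. Leave it. Origin under its centre.
Not all that is in view belongs to the job. What is shaped like the part that bears prop_foot but red is not meant.

How it is judged:
By the outcome, as a careful person would: the job done as asked, in the order asked, and still so for the second after the job is handed in, with the robot touching nothing.
It also fails if it takes over 72 s, if anything falls off the work surface, if the arm or the gripper's body presses on something with over 40 N, if the wrist force passes 120 N, or if a joint passes its speed limit or range.

## Robot

A 7-joint arm with a two-finger parallel gripper is mounted at the origin on the work surface. World frame = base frame: x ahead of the robot, y to its left, z up, the work surface at z = 0. Lengths are in mm, angles in rad, forces in N, time in s.
With the tool pointing down it reaches from about 400 to 850 mm from the base axis. Payload 4.4 kg.
Tool frame: the origin (TCP) lies between the finger pads; the fingertips stand 25 mm ahead of it and the grasp point (between the pads) lies 6 mm ahead of it (env.tip_reach is the distance from the TCP to the fingertips, in mm); x points along the fingers, y is the direction in which the jaws open and shut, and the axes are right-handed (so a half turn about x gives the same grasp; the last joint's range is limited). The gripper opens to 94 mm and grips with 3 to 60 N. Pads are 16 mm wide; open, the fingers measure 119 mm over their backs; the gripper's body (75 mm by 177 mm) begins 78 mm behind the grasp point.
Start: joints at [-1.187, 0.628, 0.038, 1.517, -0.027, 0.996, -0.02], TCP at [282.59, 585.372, 230.478] pointing down, gripper open.
Joint ranges: [-3.06, 3.06], [-0.37, 2.12], [-1.25, 1.32], [0.18, 2.47], [-1.1, 4.24], [0.23, 1.98], [-2.94, 2.94]. Speed limits (rad/s): [2.57, 2.57, 3.14, 3.14, 3.14, 3.14, 3.14].

## Interface

Orientations are given as a unit quaternion [w, x, y, z].
In Python, from rig import env gives the robot as it stands.
- The arm moves only by the tool send_rows, never from a script. Its argument "commands" is a list that holds one entry, the list of rows, each a list of 7 numbers: the shift along the tool's x, y, z in mm, then the turn, a rotation vector about the tool's x, y, z in rad, then the opening, from 0 (shut) to 1 (fully open). A call has 1 to 20 rows; each row is the pose to reach, as a shift and turn from the pose measured when the call began, along the tool's axes at that moment; what a row does not reach only later rows make up. A row lasts 1/12 s, in which the tool goes at most 41.7 mm and 7.16 degrees, less where a joint would pass 70% of its speed; a pose out of reach is approached as far as the arm can. A call with a gripper value outside its range is refused whole. The fingers move at their own pace and stop on an object; "force" is the grip in N (left out, the last holds). Time passes only in rows, so rows that repeat a pose let the fingers close. It gives the time, the measured TCP pose, the force and the opening at its end, in the units of the state.
- env.sense(): the state, without advancing time (a new reading comes with each control period).
- env.read_camera(name): name is "scene" or "top"; returns a dict with "image" (420x560x3 uint8, red, green, blue), "z_map" (420x560 float32, mm along the optical axis (not along the pixel's ray), 0 where there is no reading), "vfov" (degrees; the focal length in pixels is half the picture's height over the tangent of half this angle, whatever the lens; pixels are square), "cx", "cy" (the principal point, pixels), "extrinsics" (4x4, takes a point from world to camera coordinates). Camera axes: x right, y up, looking along -z (the intrinsics and any distortion apply to the point x, -y, -z); pixel columns grow to the right and rows downward; lengths in mm; the calibration is good to about 2 mm. A picture is of the moment at which its call begins.
- env.sign_off(): hands the job in, once; it reports no verdict.
The state is a dict: "time": time; "joints": joint angles; "qvel": joint speeds; "joint_efforts": joint torques, N m; "position": TCP position; "tool_rot": TCP orientation; "force": force on the tool from outside, world axes, zero at the start; "ft_torque": the same for the moment, N m; "gripper_width": opening from 0.0 (shut) to 1.0 (fully open).
Only numpy, scipy, OpenCV 4.12 (cv2) and the standard library are available. Lean on these libraries where they do the work, as an engineer would, in place of code of your own. Each camera call takes 0.05 s, during which the arm holds its last target.

## Working session

There is one attempt and no reset: what is moved stays moved. The work goes in short steps, Python scripts to look and compute and a tool call to move; the robot and the scene stay as the last step left them, time stands still between calls to the robot, and variables do not carry over. Pictures are saved under pics/ and viewed, and the job is handed in when it is done.

Besides the shell and the picture viewer there is one more tool, called after "Emit:" in YAML: its name, and indented under it one key for each argument. send_rows: Moves the arm, as the interface text tells. Its arguments: {"type":"object","properties":{"commands":{"type":"array","items":{"type":"array","items":{"type":"array","items":{"type":"number"}}}},"force":{"type":"number"}},"required":["commands"]}

```bash
mkdir -p pics; ls
python3 - <<'E'
from rig import env
import cv2,numpy as np
print(env.sense())
for n in("scene","top"):
    d=env.read_camera(n)
    cv2.imwrite(f"pics/{n}0.png",d["image"][:,:,::-1]); np.savez(f"pics/{n}0.npz",**d)
    print(n,d["vfov"],d["cx"],d["cy"],d["extrinsics"],[k for k in d])
E
```

```text
pics
{'time': 0.0, 'joints': array([-1.18681626,  0.62930642,  0.03844503,  1.51832771, -0.02697716,
        0.99630119, -0.01995819]), 'qvel': array([-0.00105884,  0.00217277,  0.00083948, -0.00068226, -0.00033827,
       -0.00059866, -0.00103405]), 'joint_efforts': array([ 2.69530710e-04, -5.49720168e+01,  1.14300672e+00, -1.86636060e+01,
       -5.25028026e-02,  2.34705146e-02,  1.62239935e-04]), 'position': array([282.31800463, 584.82093297, 229.59276868]), 'tool_rot': array([ 0.68917544,  0.157034  ,  0.68943403, -0.158298  ]), 'force': array([-0.08662023, -0.11652669,  0.26457978]), 'ft_torque': array([-0.00752487, -0.00766348, -0.0253342 ]), 'gripper_width': 0.9992777950183758}
scene 50.75698401262305 276.7692096870757 206.72442561185457 [[ 8.59929382e-01  5.10090822e-01 -1.81331540e-02 -4.92109487e+02]
 [-2.48699466e-01  4.49761176e-01  8.57824842e-01  6.24319493e+01]
 [ 4.45724167e-01 -7.33159081e-01  5.13622165e-01 -1.64222098e+03]
 [ 0.00000000e+00  0.00000000e+00  0.00000000e+00  1.00000000e+00]] ['image', 'z_map', 'vfov', 'cx', 'cy', 'extrinsics']
top 45.6246213202268 283.9436879959591 220.57792230611253 [[-2.37068179e-02 -9.99700505e-01 -6.07350458e-03  4.08227158e+00]
 [ 9.95750746e-01 -2.41530406e-02  8.88655291e-02 -5.83757503e+02]
 [-8.89856079e-02 -3.94097780e-03  9.96025115e-01 -1.33040466e+03]
 [ 0.00000000e+00  0.00000000e+00  0.00000000e+00  1.00000000e+00]] ['image', 'z_map', 'vfov', 'cx', 'cy', 'extrinsics']
```

View pics/scene0.png

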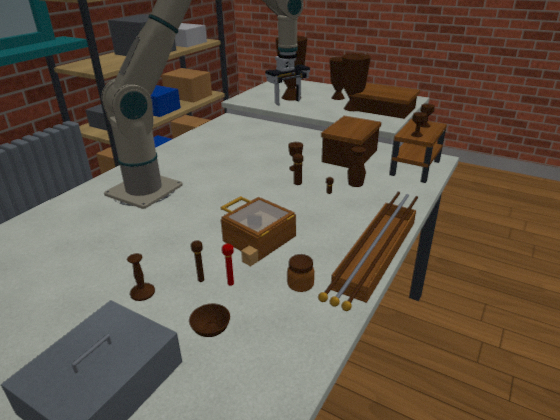

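View pics/top0.png

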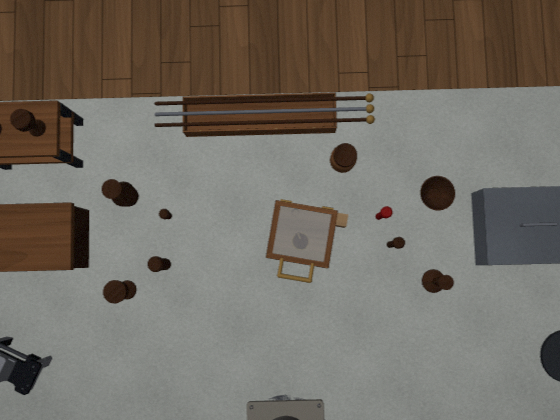

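The candidates for the pin in the scene view are the dark slim pin at (197,262), the red lookalike at (229,265), the thicker pin at (297,165), and the short one at (329,185). The dark slim one fits. I'll confirm that in an enlarged crop and measure it.

```bash
cat > h.py <<'E'
import numpy as np,cv2
from scipy.spatial.transform import Rotation as R
def load(f): return dict(np.load(f))
def cam(d):
    f=210/np.tan(np.radians(float(d["vfov"]))/2); return f,float(d["cx"]),float(d["cy"]),d["extrinsics"]
def pts(d):
    f,cx,cy,E=cam(d); z=d["z_map"]; v,u=np.mgrid[:420,:560]
    c=np.stack([(u-cx)/f*z,-(v-cy)/f*z,-z,np.ones_like(z)],-1)
    return (c@np.linalg.inv(E).T)[...,:3]
def ray(d,u,v,zw):
    f,cx,cy,E=cam(d); Ei=np.linalg.inv(E); o=Ei[:3,3]; r=Ei[:3,:3]@np.array([(u-cx)/f,-(v-cy)/f,-1]); return o+r*(zw-o[2])/r[2]
def proj(d,p):
    f,cx,cy,E=cam(d); c=E@np.append(p,1); return np.array([cx+f*c[0]/-c[2],cy-f*c[1]/-c[2]])
def crop(d,u0,v0,u1,v1,s,fn): cv2.imwrite(fn,cv2.resize(d["image"][v0:v1,u0:u1,::-1],None,fx=s,fy=s,interpolation=cv2.INTER_CUBIC))
E
python3 - <<'E'
from h import *
s=load("pics/scene0.npz");t=load("pics/top0.npz")
crop(s,160,180,320,300,5,"pics/s_c.png"); crop(t,250,190,430,290,4,"pics/t_c.png")
for d,uvs in((s,[(197,245),(199,280),(229,250),(297,170),(258,230),(258,205),(100,250)]),(t,[(400,243),(397,242),(388,212),(158,264),(300,205),(334,238),(268,233),(295,281),(300,241),(340,219)])):
    P=pts(d)
    for u,v in uvs: print(u,v,P[v,u].round(1))
E
```

```text
197 245 [ 521.5 -305.9  125.8]
199 280 [ 511.6 -306.     7.1]
229 250 [ 601.2 -278.7  121.5]
297 170 [478.  306.5  62. ]
258 230 [ 586.7 -124.7   86.4]
258 205 [513.8 -11.3  88.3]
100 250 [ 162.1 -340.8    2.6]
400 243 [ 511.5 -299.8  123.7]
397 242 [ 514.3 -293.   121. ]
388 212 [ 590.2 -273.   124.3]
158 264 [473.5 309.7 115.9]
300 205 [618.4 -53.   83. ]
334 238 [ 534.2 -146.4    3.3]
268 233 [552.2  34.8   5.8]
295 281 [419.2 -36.1   1.8]
300 241 [524.3 -50.4  86.9]
340 219 [ 582.7 -160.3   44. ]
```

View pics/s_c.png

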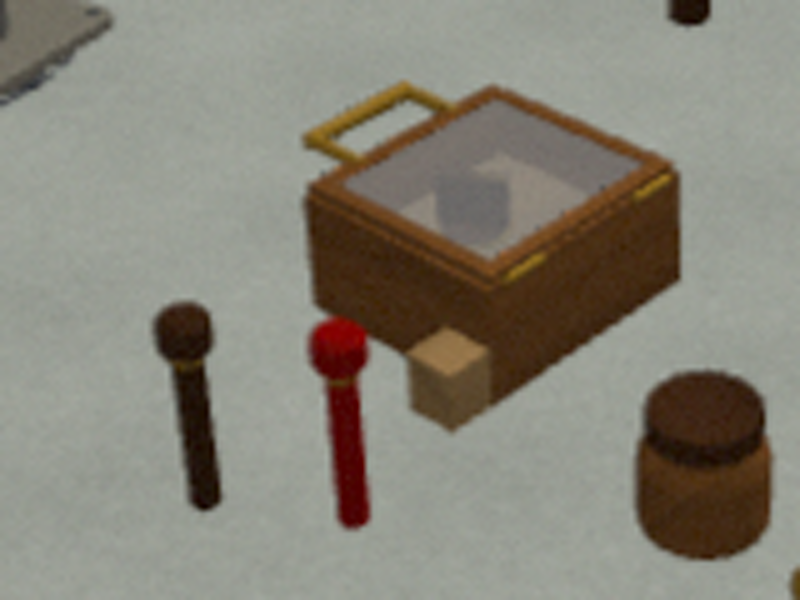

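View pics/t_c.png

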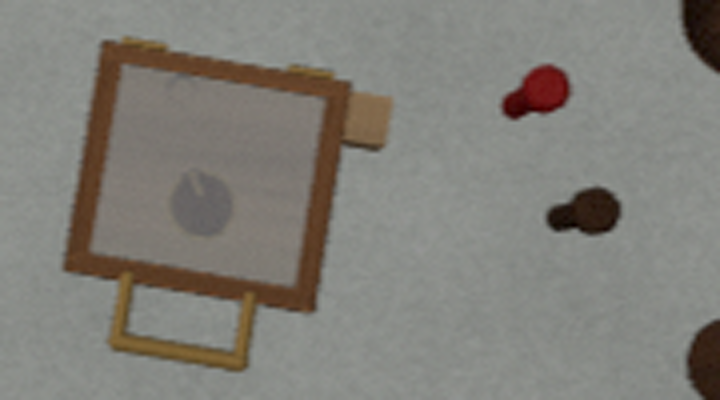

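The crops confirm the target: the dark slim pin, with its head at crop (183,335), beside the red lookalike at (340,350). The flap corners are clear in the top crop, and a faint hole arc shows through the pane at crop (182,80). Next I'll work out the box pose and the pin position.

Run:
```python
from h import *
s=load("pics/scene0.npz");t=load("pics/top0.npz")
T=lambda x,y,z: ray(t,250+x/4-.375,190+y/4-.375,z)
S=lambda x,y,z: ray(s,160+x/5-.4,180+y/5-.4,z)
tl,tr,br,bl=[T(*p,87.5) for p in((103,40),(350,82),(313,312),(65,270))]
print("top corners",*[p.round(1) for p in(tl,tr,br,bl)])
print([np.linalg.norm(a-b).round(1) for a,b in((tl,tr),(tr,br),(br,bl),(bl,tl))])
# scene corners: near-hinge right (488,275) tr ; (675,165)=tl ; (493,88)=bl ; (312,190)=br
S4=[S(*p,87.5) for p in((675,165),(488,270),(312,190),(493,88))]
print("scene corners",*[p.round(1) for p in S4])
for q in((tl,tr,br,bl),S4):
    tl_,tr_,br_,bl_=q
    d=((tl_-bl_)+(tr_-br_)); d2=(tl_-tr_)+(bl_-br_)
    print("yaw",np.arctan2(d[1],d[0]),np.arctan2(-d2[0],d2[1]),"centre",sum(q)/4)
print("bar",T(112,347,84.5),T(243,368,84.5))
print("hole",T(182,80,40)," knob",T(200,203,65), "rail end",T(390,122,40))
print("pin head top",T(598,210,125),"foot top-cam",T(557,217,0),"scene head",S(184,315,125),"foot",S(205,503,0))
# segmentation of pin with depth
for n,d in(("s",s),("t",t)):
    P=pts(d); m=(np.hypot(P[...,0]-513,P[...,1]+303)<40)&(P[...,2]>15)
    for lo,hi in((15,95),(103,135)):
        k=m&(P[...,2]>lo)&(P[...,2]<hi); print(n,lo,k.sum(),np.median(P[k],0).round(1),P[k].min(0).round(1),P[k].max(0).round(1))
c=t["image"][195:275,260:345]
c=cv2.resize(c,None,fx=7,fy=7,interpolation=cv2.INTER_CUBIC)
c=cv2.createCLAHE(6,(4,4)).apply(cv2.cvtColor(c,cv2.COLOR_RGB2GRAY)); cv2.imwrite("pics/hole.png",c)
```

```text
top corners [633.5  10.8  87.5] [ 602.1 -148.8   87.5] [ 454.1 -120.2   87.5] [484.8  38.6  87.5]
[np.float64(162.7), np.float64(150.7), np.float64(161.7), np.float64(151.3)]
scene corners [632.8   5.3  87.5] [ 595.4 -142.2   87.5] [ 459.5 -122.7   87.5] [487.4  30.9  87.5]
yaw -0.18809269713195106 -0.19258049529442733 centre [543.61329555 -54.88209162  87.5       ]
yaw -0.15896306481973635 -0.2133955763640204 centre [543.75596369 -57.19525325  87.5       ]
bar [434.7218128    9.52833687  84.5       ] [419.32704696 -74.32988429  84.5       ]
hole [611.31759028 -40.78254021  40.        ]  knob [526.97415838 -50.03957783  65.        ] rail end [ 579.54191871 -179.70759455   40.        ]
pin head top [ 513.6830523  -297.41958189  125.        ] foot top-cam [ 514.60417948 -297.19483956    0.        ] scene head [ 512.60061797 -297.62506536  125.        ] foot [ 509.87337967 -298.32264128    0.        ]
s 15 163 [ 516.4 -304.4   54.6] [ 502.9 -310.4   15.3] [ 522.1 -289.7   94.5]
s 103 122 [ 517.4 -305.5  122.7] [ 497.9 -315.4  106.1] [ 527.6 -287.6  129.3]
t 15 31 [ 512.6 -288.8   44.9] [ 505.4 -296.3   15.1] [ 521.9 -287.2   75.7]
t 103 122 [ 513.9 -293.9  123.4] [ 499.1 -310.9  106.3] [ 527.  -281.2  129.4]
```

View pics/hole.png

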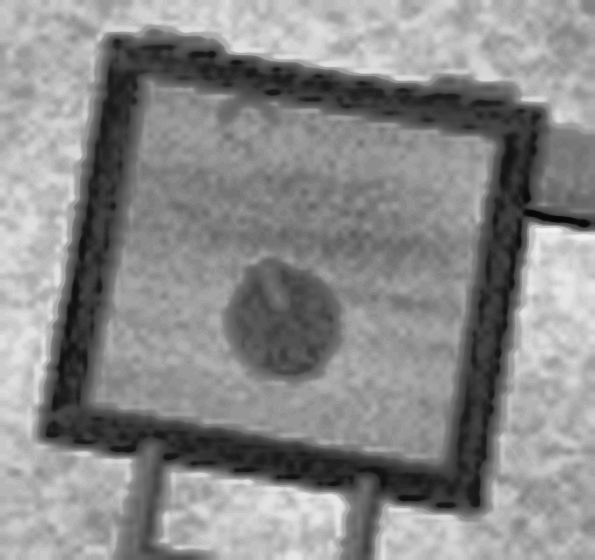

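```bash
cat >> h.py <<'E'
YAW=-0.19; C=np.array([544.,-55.,0])
def box(x,y,z): c,s=np.cos(YAW),np.sin(YAW); return C+np.array([c*x-s*y,s*x+c*y,z])
def unbox(p): c,s=np.cos(YAW),np.sin(YAW); d=np.array(p)-C; return np.array([c*d[0]+s*d[1],-s*d[0]+c*d[1],d[2]])
def quat(q): return R.from_quat([q[1],q[2],q[3],q[0]])
def tool(xdir,jaw):
    x=np.array(xdir,float);x/=np.linalg.norm(x); y=np.array(jaw,float); y-=x*(x@y); y/=np.linalg.norm(y); return np.stack([x,y,np.cross(x,y)],1)
def bdir(a): return np.array([np.cos(YAW+a),np.sin(YAW+a),0])  # direction at angle a in box frame
def go(st,grasp,Rt,ahead=6):
    """shift+rotvec (tool axes) so that the grasp point (ahead mm along x) sits at `grasp`"""
    R0=quat(st["tool_rot"]).as_matrix(); p=np.array(grasp)-ahead*Rt[:,0]
    return np.r_[R0.T@(p-np.array(st["position"])),R.from_matrix(R0.T@Rt).as_rotvec()]
E
python3 - <<'E'
from h import *
from rig import env
s=env.sense(); M=quat(s["tool_rot"]).as_matrix(); print(M.round(3)); print("jaw world angle",np.arctan2(M[1,1],M[0,1]))
bar=box(75-190,0,84.5); print("bar",bar)
np.set_printoptions(suppress=True,precision=3)
for nm,a in(("jaw+x",0),("jaw-x",np.pi)):
    Rt=tool([0,0,-1],bdir(a)); print(nm,go(s,bar+[0,0,100],Rt),go(s,bar,Rt))
E
```

```text
[[-0.001  0.435  0.901]
 [-0.002  0.901 -0.435]
 [-1.    -0.002  0.   ]]
jaw world angle 1.1210195893845896
bar [431.06951296 -33.28122708  84.5       ]
jaw+x [  39.997 -491.95   402.679    1.311    0.001    0.001] [ 139.996 -491.783  402.674    1.311    0.001    0.001]
jaw-x [  39.997 -491.95   402.679   -1.831   -0.001    0.001] [ 139.996 -491.783  402.674   -1.831   -0.001    0.001]
```

Emit:
send_rows:
  commands:
    - [[20,-250,200,0.65,0,0,0.43],[20,-250,200,0.65,0,0,0.43],[20,-250,200,0.65,0,0,0.43],[20,-250,200,0.65,0,0,0.43],[40,-492,402,1.311,0,0,0.43],[40,-492,402,1.311,0,0,0.43],[40,-492,402,1.311,0,0,0.43],[40,-492,402,1.311,0,0,0.43],[40,-492,402,1.311,0,0,0.43],[40,-492,402,1.311,0,0,0.43],[40,-492,402,1.311,0,0,0.43],[40,-492,402,1.311,0,0,0.43],[40,-492,402,1.311,0,0,0.43],[40,-492,402,1.311,0,0,0.43],[40,-492,402,1.311,0,0,0.43],[40,-492,402,1.311,0,0,0.43],[40,-492,402,1.311,0,0,0.43],[40,-492,402,1.311,0,0,0.43],[40,-492,402,1.311,0,0,0.43],[40,-492,402,1.311,0,0,0.43]]
  force: 15

```text
time: 1.77
position: [430.1, -31.3, 190.4]
tool_rot: [-0.451, -0.544, -0.451, 0.545]
force: [-0.5, -0.0, -0.7]
gripper_width: 0.43
```

Run:
```python
from h import *
from rig import env
np.set_printoptions(suppress=True,precision=3)
s=env.sense(); M=quat(s["tool_rot"]).as_matrix(); print(M.round(3),s["position"],s["joints"])
print(go(s,box(75-191.5,0,84.5),tool([0,0,-1],bdir(0))))
d=env.read_camera("scene");np.savez("pics/s1.npz",**d); crop(d,180,140,320,260,5,"pics/s1.png")
```

```text
[[-0.001  0.983 -0.186]
 [-0.001 -0.186 -0.983]
 [-1.    -0.001  0.001]] [430.054 -31.254 190.396] [-0.285  0.413  0.398  2.15  -0.267  0.627  0.114]
[99.897 -0.005  1.705  0.003  0.001  0.001]
```

View pics/s1.png

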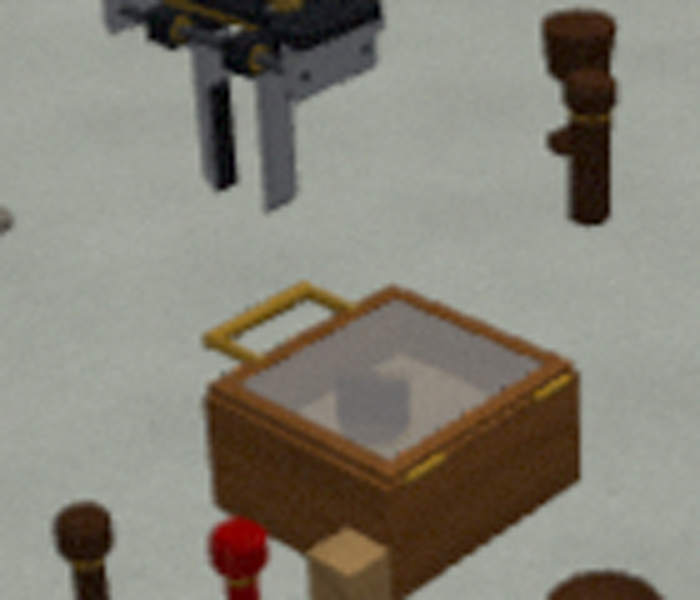

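The gripper hangs above the bar with its fingers on either side of it (crop bar at (255,310)). I'll lower it and close on the bar.

Emit:
send_rows:
  commands:
    - [[20,0,1.5,0,0,0,0.43],[40,0,1.5,0,0,0,0.43],[60,0,1.5,0,0,0,0.43],[80,0,1.5,0,0,0,0.43],[95,0,1.5,0,0,0,0.43],[100,0,1.5,0,0,0,0.43],[100,0,1.5,0,0,0,0.43],[100,0,1.5,0,0,0,0.0],[100,0,1.5,0,0,0,0.0],[100,0,1.5,0,0,0,0.0],[100,0,1.5,0,0,0,0.0],[100,0,1.5,0,0,0,0.0],[100,0,1.5,0,0,0,0.0]]
  force: 15

```text
time: 2.9
position: [430.2, -32.8, 90.8]
tool_rot: [-0.451, -0.544, -0.451, 0.545]
force: [0.6, 0.4, -0.1]
gripper_width: 0.118
```

Run:
```python
from h import *
from rig import env
np.set_printoptions(suppress=True,precision=3)
s=env.sense(); print(s["position"],s["force"],s["gripper_width"]*94)
# arc in tool axes from current: tool x=down, y=+box x
for th in np.arange(0.05,1.96,0.05): print(round(th,2), (-190*np.sin(th)).round(0),(190*(1-np.cos(th))).round(0), end="; ")
```

```text
[430.156 -32.8    90.837] [ 0.589  0.358 -0.062] 11.091626830413466
0.05 -9.0 0.0; 0.1 -19.0 1.0; 0.15 -28.0 2.0; 0.2 -38.0 4.0; 0.25 -47.0 6.0; 0.3 -56.0 8.0; 0.35 -65.0 12.0; 0.4 -74.0 15.0; 0.45 -83.0 19.0; 0.5 -91.0 23.0; 0.55 -99.0 28.0; 0.6 -107.0 33.0; 0.65 -115.0 39.0; 0.7 -122.0 45.0; 0.75 -130.0 51.0; 0.8 -136.0 58.0; 0.85 -143.0 65.0; 0.9 -149.0 72.0; 0.95 -155.0 79.0; 1.0 -160.0 87.0; 1.05 -165.0 95.0; 1.1 -169.0 104.0; 1.15 -173.0 112.0; 1.2 -177.0 121.0; 1.25 -180.0 130.0; 1.3 -183.0 139.0; 1.35 -185.0 148.0; 1.4 -187.0 158.0; 1.45 -189.0 167.0; 1.5 -190.0 177.0; 1.55 -190.0 186.0; 1.6 -190.0 196.0; 1.65 -189.0 205.0; 1.7 -188.0 214.0; 1.75 -187.0 224.0; 1.8 -185.0 233.0; 1.85 -183.0 242.0; 1.9 -180.0 251.0; 1.95 -177.0 260.0;
```

Emit:
send_rows:
  commands:
    - [[-9,0,0,0,0,0,0],[-19,1,0,0,0,0,0],[-28,2,0,0,0,0,0],[-38,4,0,0,0,0,0],[-47,6,0,0,0,0,0],[-56,8,0,0,0,0,0],[-65,12,0,0,0,0,0],[-74,15,0,0,0,0,0],[-83,19,0,0,0,0,0],[-91,23,0,0,0,0,0],[-99,28,0,0,0,0,0],[-107,33,0,0,0,0,0],[-115,39,0,0,0,0,0],[-122,45,0,0,0,0,0],[-130,51,0,0,0,0,0],[-136,58,0,0,0,0,0],[-143,65,0,0,0,0,0],[-149,72,0,0,0,0,0],[-155,79,0,0,0,0,0],[-160,87,0,0,0,0,0]]

```text
time: 4.57
position: [510.6, -48.6, 250.5]
tool_rot: [-0.448, -0.542, -0.454, 0.547]
force: [-12.9, 1.2, 10.0]
gripper_width: 0.12
```

Run:
```python
from h import *
from rig import env
np.set_printoptions(suppress=True,precision=3)
s=env.sense(); p=np.array(s["position"]); print(p,unbox(p-[0,0,6]),s["force"],s["gripper_width"]*94,s["joints"])
b=unbox(p-[0,0,6]); th=np.arctan2(b[2]-81.5,75-b[0]); print(th,np.hypot(b[2]-81.5,75-b[0]))
a=np.r_[np.arange(1.03,1.91,.05)]
print([(int(round(-190*(np.sin(t)-np.sin(1.0))-(0))),int(round(190*(np.cos(1.0)-np.cos(t))))) for t in a])
```

```text
[510.648 -48.597 250.511] [-33.961  -0.011 244.511] [-12.858   1.151  10.036] 11.243119427137964 [-0.262  0.443  0.436  1.869 -0.234  0.892  0.099]
0.9815746475780959 196.0738435399293
[(-3, 5), (-8, 13), (-12, 22), (-16, 30), (-19, 39), (-22, 48), (-25, 57), (-27, 67), (-28, 76), (-29, 85), (-30, 95), (-30, 104), (-30, 114), (-29, 123), (-28, 133), (-26, 142), (-24, 151), (-21, 160)]
```

Emit:
send_rows:
  commands:
    - [[0,0,0,0,0,0,0],[0,0,0,0,0,0,0],[0,0,0,0,0,0,0]]

```text
time: 4.82
position: [510.4, -48.6, 250.4]
tool_rot: [-0.448, -0.542, -0.454, 0.547]
force: [-1.6, -0.5, -0.1]
gripper_width: 0.121
```

Run:
```python
from h import *
from rig import env
np.set_printoptions(suppress=True,precision=3)
s=env.sense(); p=np.array(s["position"]); print(p,s["force"],s["ft_torque"],s["gripper_width"]*94)
print(quat(s["tool_rot"]).as_matrix())
d=env.read_camera("scene");np.savez("pics/s2.npz",**d); crop(d,180,120,320,240,5,"pics/s2.png")
```

```text
[510.434 -48.577 250.43 ] [-1.563 -0.459 -0.121] [ 0.005  0.268 -0.056] 11.371783913776083
[[-0.012  0.982 -0.186]
 [ 0.001 -0.186 -0.983]
 [-1.    -0.012  0.001]]
```

View pics/s2.png

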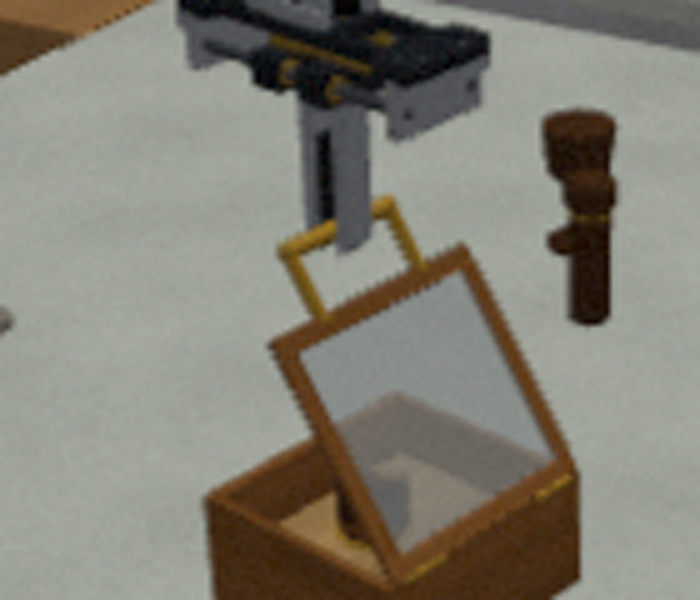

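The bar is held about 19 mm above the fingertips, and the forces have settled to about 1.6 N. I'll carry on along the arc.

Emit:
send_rows:
  commands:
    - [[-4,6,0,0,0,0,0],[-9,14,0,0,0,0,0],[-13,23,0,0,0,0,0],[-17,31,0,0,0,0,0],[-20,40,0,0,0,0,0],[-23,49,0,0,0,0,0],[-26,58,0,0,0,0,0],[-27,68,0,0,0,0,0],[-29,77,0,0,0,0,0],[-30,86,0,0,0,0,0],[-30,96,0,0,0,0,0],[-30,105,0,0,0,0,0],[-30,115,0,0,0,0,0],[-29,124,0,0,0,0,0],[-28,133,0,0,0,0,0],[-26,142,0,0,0,0,0],[-23,151,0,0,0,0,0],[-20,160,0,0,0,0,0],[-18,165,0,0,0,0,0],[-18,165,0,0,0,0,0]]

```text
time: 6.53
position: [677.5, -81.5, 269.9]
tool_rot: [-0.451, -0.544, -0.45, 0.545]
force: [2.4, -1.7, 9.7]
gripper_width: 0.122
```

Run:
```python
from h import *
from rig import env
np.set_printoptions(suppress=True,precision=3)
s=env.sense(); p=np.array(s["position"]); print(p,s["force"],s["ft_torque"],s["gripper_width"]*94)
b=unbox(p-[0,0,6]);print(b,np.arctan2(b[2]-81.5,75-b[0]))
d=env.read_camera("scene");np.savez("pics/s3.npz",**d); crop(d,180,110,320,230,5,"pics/s3.png")
d=env.read_camera("top");np.savez("pics/t3.npz",**d); crop(d,240,170,380,290,5,"pics/t3.png")
```

```text
[677.48  -81.468 269.862] [ 2.417 -1.684  9.685] [-0.471 -0.618 -0.007] 11.439674292054118
[136.077  -0.782 263.862] 1.8939746797198909
```

View pics/s3.png

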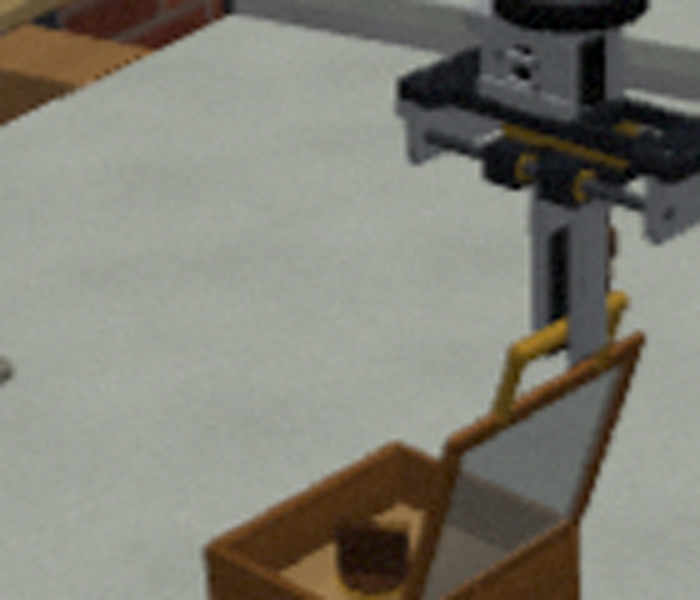

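View pics/t3.png

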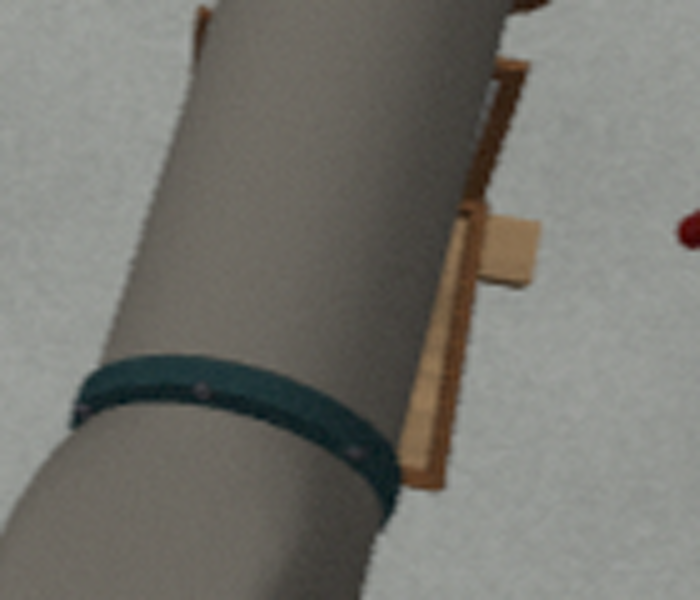

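Run:
```python
from h import *
from rig import env
np.set_printoptions(suppress=True,precision=3)
s=env.sense()
Rt=tool([0,0,-1],bdir(-np.pi/2))
for z in (230,200,80): print(z,go(s,[513,-298,z],Rt))
```

```text
230 [  34.666 -120.67   243.334    1.573    0.002   -0.001]
200 [  64.666 -120.654  243.261    1.573    0.002   -0.001]
80 [ 184.665 -120.592  242.971    1.573    0.002   -0.001]
```

Emit:
send_rows:
  commands:
    - [[0,0,0,0,0,0,0.43],[0,0,0,0,0,0,0.43],[0,0,0,0,0,0,0.43],[-25,0,0,0,0,0,0.43],[-50,0,0,0,0,0,0.43],[-50,-30,60,0.2,0,0,0.64],[-40,-60,120,0.4,0,0,0.64],[0,-90,180,0.6,0,0,0.64],[35,-121,243,0.8,0,0,0.64],[35,-121,243,1.0,0,0,0.64],[50,-121,243,1.2,0,0,0.64],[65,-121,243,1.4,0,0,0.64],[65,-121,243,1.572,0,0,0.64],[65,-121,243,1.572,0,0,0.64],[65,-121,243,1.572,0,0,0.64],[65,-121,243,1.572,0,0,0.64],[65,-121,243,1.572,0,0,0.64]]

```text
time: 8.05
position: [512.5, -297.3, 205.1]
tool_rot: [0.043, -0.705, 0.044, 0.706]
force: [-0.3, 0.5, -0.0]
gripper_width: 0.643
```

Run:
```python
from h import *
from rig import env
np.set_printoptions(suppress=True,precision=3)
s=env.sense(); print(s["time"],s["position"],s["joints"],s["force"])
print(go(s,[513,-298,80],tool([0,0,-1],bdir(-np.pi/2))))
d=env.read_camera("top");np.savez("pics/t4.npz",**d); crop(d,250,180,360,270,7,"pics/t4.png")
d=env.read_camera("scene");np.savez("pics/s4.npz",**d); crop(d,150,130,310,250,5,"pics/s4.png")
```

```text
8.05 [ 512.479 -297.292  205.052] [ 0.008  0.7    0.795  1.725 -0.588  0.972 -0.664] [-0.279  0.523 -0.026]
[119.052   0.447  -0.812   0.067   0.002  -0.002]
```

View pics/t4.png

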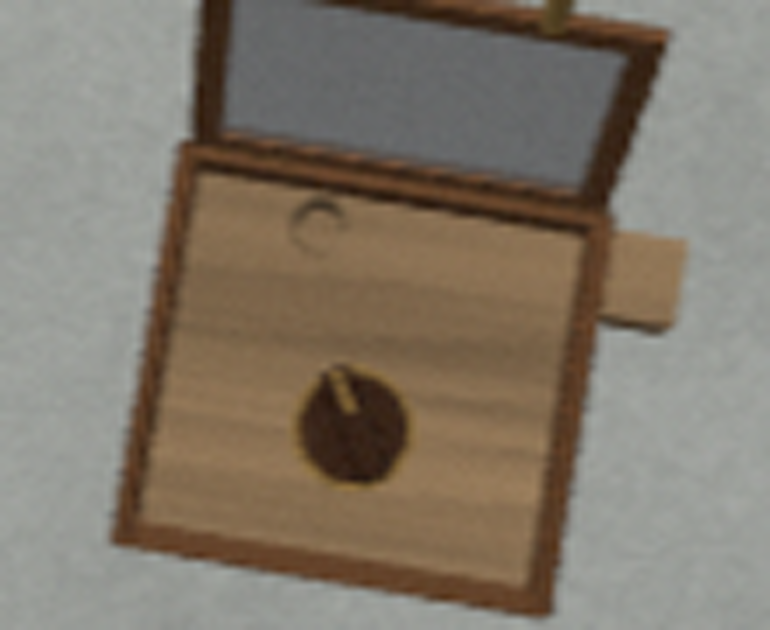

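View pics/s4.png

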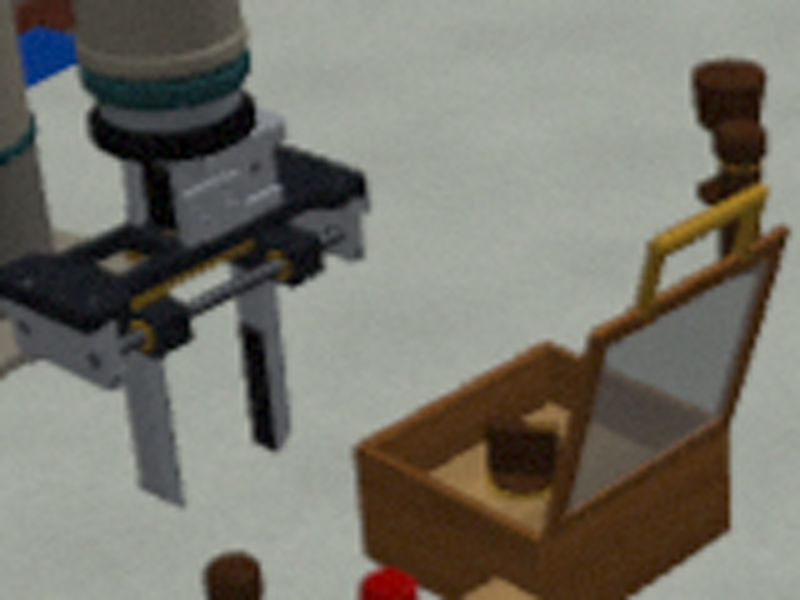

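The flap is open and the hole is at crop (319,228). The pin stands below the open fingers. I'll lower, grip the shaft at about 80 mm, and lift it.

Emit:
send_rows:
  commands:
    - [[20,0,-0.5,0.03,0,0,0.64],[45,0.3,-0.5,0.067,0,0,0.64],[70,0.3,-0.5,0.067,0,0,0.64],[95,0.3,-0.5,0.067,0,0,0.64],[112,0.3,-0.5,0.067,0,0,0.64],[119,0.3,-0.5,0.067,0,0,0.64],[119,0.3,-0.5,0.067,0,0,0.64],[119,0.3,-0.5,0.067,0,0,0.0],[119,0.3,-0.5,0.067,0,0,0.0],[119,0.3,-0.5,0.067,0,0,0.0],[119,0.3,-0.5,0.067,0,0,0.0],[119,0.3,-0.5,0.067,0,0,0.0],[119,0.3,-0.5,0.067,0,0,0.0],[119,0.3,-0.5,0.067,0,0,0.0],[110,0.3,-0.5,0.067,0,0,0.0],[80,0.3,-0.5,0.067,0,0,0.0],[50,0.3,-0.5,0.067,0,0,0.0],[20,0.3,-0.5,0.067,0,0,0.0],[10,0.3,-0.5,0.067,0,0,0.0],[10,0.3,-0.5,0.067,0,0,0.0]]
  force: 35

```text
time: 9.82
position: [514.1, -298.6, 197.7]
tool_rot: [-0.063, 0.705, -0.066, -0.703]
force: [-0.1, -0.6, -1.0]
gripper_width: 0.31
```

Run:
```python
from h import *
from rig import env
np.set_printoptions(suppress=True,precision=3)
s=env.sense(); print(s["time"],s["position"],s["joints"],s["force"],s["gripper_width"]*94)
t=load("pics/t4.npz")
T=lambda x,y,z: ray(t,250+x/7-.43,180+y/7-.43,z)
c=[T(*p,80) for p in((185,148),(607,215),(548,612),(115,545))]; print(np.array(c),[np.linalg.norm(c[i]-c[i-1]) for i in range(4)])
tl,tr,br,bl=c; d=(tl+tr-bl-br);d2=tl+bl-tr-br; print("yaw",np.arctan2(d[1],d[0]),np.arctan2(-d2[0],d2[1]),"C",sum(c)/4)
h=T(319,228,40); print("hole",h,unbox(h),"knob",T(352,425,79),unbox(T(352,425,79)))
d=env.read_camera("scene");np.savez("pics/s5.npz",**d); crop(d,150,130,310,290,4,"pics/s5.png")
d=env.read_camera("top");np.savez("pics/t5.npz",**d); crop(d,250,160,430,280,4,"pics/t5.png")
```

```text
9.8167 [ 514.139 -298.645  197.684] [ 0.004  0.715  0.805  1.731 -0.612  0.96  -0.704] [-0.131 -0.603 -0.978] 29.166180117179902
[[ 631.561    9.425   80.   ]
 [ 602.528 -147.41    80.   ]
 [ 455.653 -120.77    80.   ]
 [ 484.137   38.639   80.   ]] [np.float64(150.2910806488289), np.float64(159.50008605870713), np.float64(149.27131279698114), np.float64(161.93397743332233)]
yaw -0.18755481185117887 -0.1799065550829934 C [543.47  -55.029  80.   ]
hole [604.503 -40.652  40.   ] [56.705 25.517 40.   ] knob [526.513 -50.274  79.   ] [-18.065   1.338  79.   ]
```

View pics/s5.png

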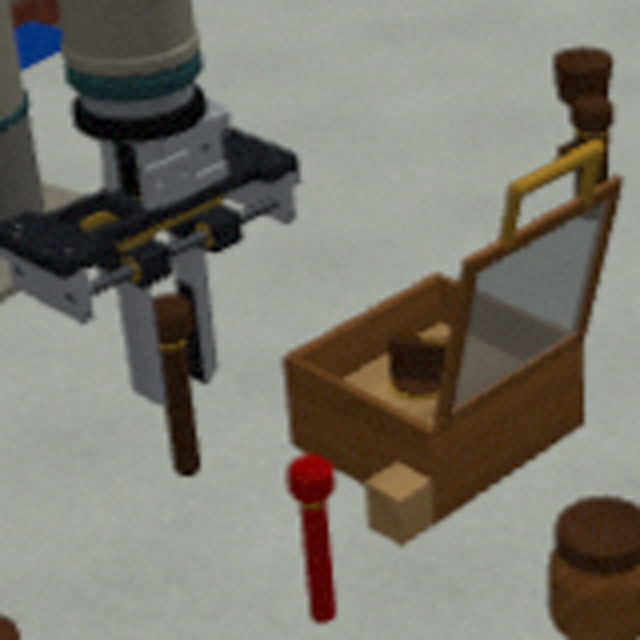

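View pics/t5.png

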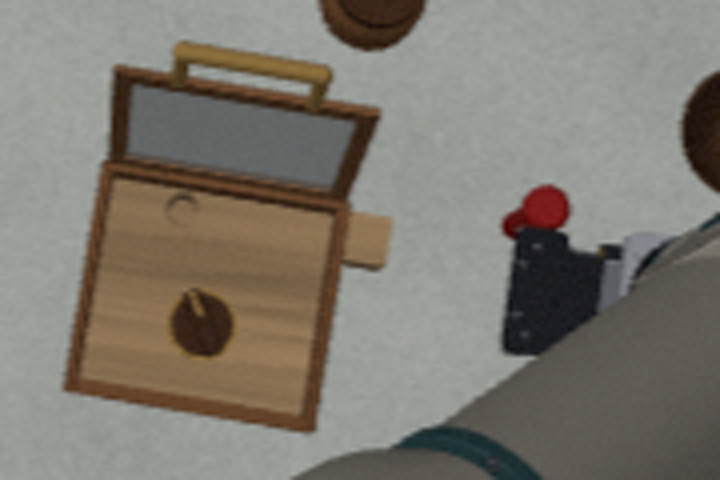

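```bash
sed -i 's/YAW=-0.19; C=np.array(\[544.,-55.,0\])/YAW=-0.187; C=np.array([543.7,-55.,0])/' h.py
python3 - <<'E'
from h import *
from rig import env
np.set_printoptions(suppress=True,precision=2)
s=env.sense(); p=np.array(s["position"]);M=quat(s["tool_rot"]).as_matrix(); print(M)
sc=load("pics/s5.npz")
crop(sc,178,195,208,255,10,"pics/pin.png")
for z,x,y in((111.7,186,470),(236.7,172,300)):
    q=ray(sc,150+x/4-.4,130+y/4-.4,z); print(q, "rel tool",M.T@(q-p))
E
```

```text
[[-0.   -0.18 -0.98]
 [-0.   -0.98  0.18]
 [-1.    0.    0.  ]]
[ 511.4  -299.68  111.7 ] rel tool [82.5   2.98  0.53]
[ 514.13 -294.49  236.7 ] rel tool [-42.51  -2.42  -0.84]
```

View pics/pin.png

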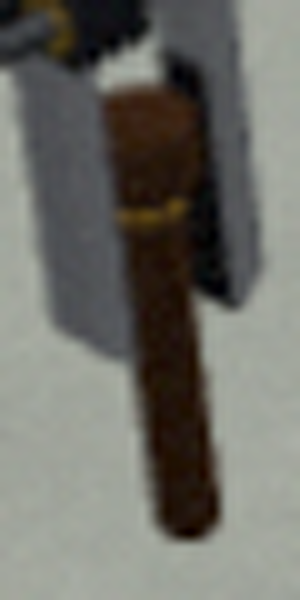

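Run:
```python
from h import *
from rig import env
np.set_printoptions(suppress=True,precision=2)
s=env.sense(); p=np.array(s["position"])
for f,xy,z0 in(("pics/s5.npz",p[:2],p[2]-86),("pics/scene0.npz",[513,-297.6],0)):
    sc=load(f); a=[proj(sc,[xy[0],xy[1],z0+h]) for h in(0,125)]; print(a)
    u0,v0=int(min(a[0][0],a[1][0]))-15,int(a[1][1])-12; im=cv2.resize(sc["image"][v0:v0+65,u0:u0+40,::-1],None,fx=9,fy=9,interpolation=cv2.INTER_CUBIC)
    P=[tuple(int(round((q+.5)*9)) for q in (b-[u0,v0])) for b in a]; cv2.line(im,P[0],P[1],(0,255,255),1)
    cv2.imwrite("pics/ax_%s.png"%f[5:7],im)
a=cv2.imread("pics/ax_s5.png");b=cv2.imread("pics/ax_sc.png");cv2.imwrite("pics/ax.png",np.hstack([a,b]))
```

```text
[array([197.38, 247.77]), array([191.71, 206.11])]
[array([201.68, 280.42]), array([196.53, 242.64])]
```

View pics/ax.png

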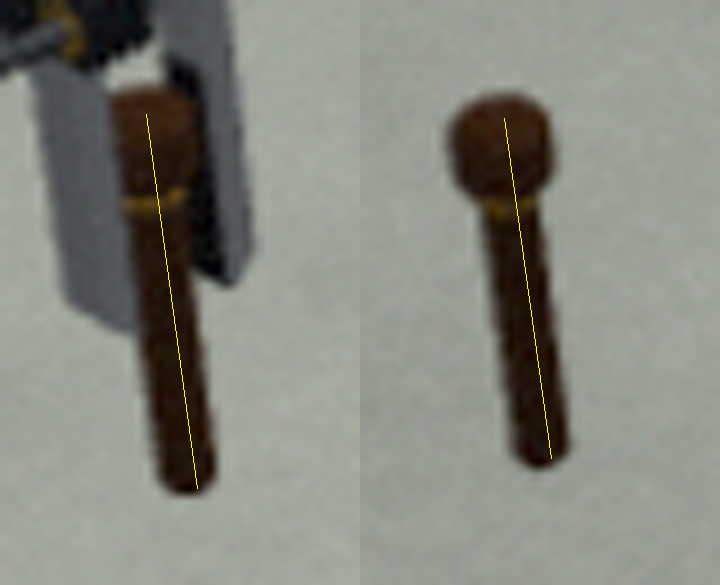

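The pin hangs vertical and centred, as it did when it stood on the table, and is gripped by its head (29 mm opening). The flap is still past upright. I'll carry the pin in front of the flap and then over the hole.

Run:
```python
from h import *
from rig import env
np.set_printoptions(suppress=True,precision=2)
s=env.sense()
Rt=tool([0,0,-1],bdir(-np.pi/2)); h=np.array([604.8,-40.7,0]); print(unbox(h))
for q in(box(-20,20,178),box(5,25,178),h+[0,0,178]): print(go(s,q,Rt,0))
```

```text
[57.38 25.41  0.  ]
[  15.89 -263.45   33.53    0.      0.     -0.  ]
[  15.81 -268.36    8.51    0.      0.     -0.  ]
[  15.66 -268.58  -43.87    0.      0.     -0.  ]
```

Emit:
send_rows:
  commands:
    - [[0,-25,10,0,0,0,0],[0,-55,25,0,0,0,0],[0,-90,33,0,0,0,0],[5,-125,33,0,0,0,0],[10,-160,33,0,0,0,0],[15,-195,33,0,0,0,0],[16,-225,33,0,0,0,0],[16,-250,33,0,0,0,0],[16,-264,28,0,0,0,0],[16,-268,20,0,0,0,0],[16,-268.5,12,0,0,0,0],[16,-268.5,3,0,0,0,0],[16,-268.5,-6,0,0,0,0],[16,-268.5,-15,0,0,0,0],[16,-268.5,-24,0,0,0,0],[16,-268.5,-33,0,0,0,0],[16,-268.5,-40,0,0,0,0],[16,-268.5,-44,0,0,0,0],[16,-268.5,-44,0,0,0,0],[16,-268.5,-44,0,0,0,0]]

```text
time: 11.58
position: [604.7, -41.1, 177.5]
tool_rot: [0.064, -0.703, 0.065, 0.705]
force: [0.1, 0.8, -0.2]
gripper_width: 0.31
```

Run:
```python
from h import *
from rig import env
np.set_printoptions(suppress=True,precision=2)
s=env.sense(); print(s["time"],s["position"],s["force"],s["ft_torque"],s["gripper_width"]*94)
Rt=tool([0,0,-1],bdir(-np.pi/2)); print(go(s,[604.8,-40.7,178],Rt,0))
d=env.read_camera("scene");np.savez("pics/s6.npz",**d); crop(d,170,110,330,260,4,"pics/s6.png")
```

```text
11.5833 [604.72 -41.1  177.54] [ 0.05  0.81 -0.16] [0.02 0.17 0.02] 29.11978567339731
[-0.46 -0.4  -0.01  0.    0.   -0.  ]
```

View pics/s6.png

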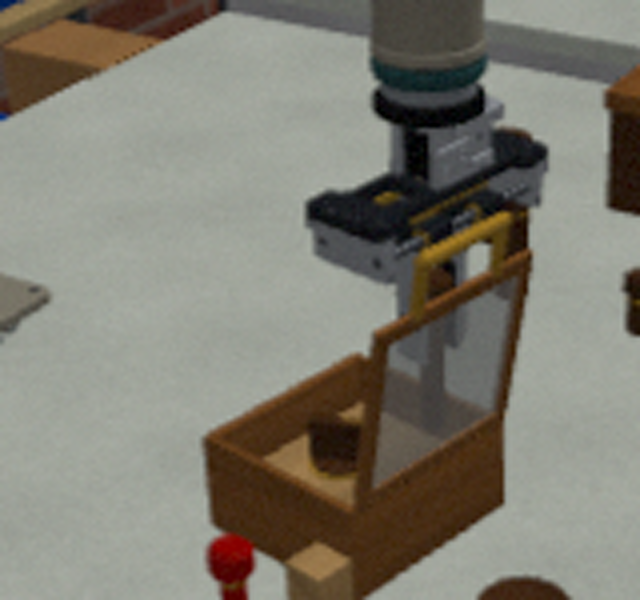

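Emit:
send_rows:
  commands:
    - [[4,-0.4,0,0,0,0,0],[8,-0.4,0,0,0,0,0],[12,-0.4,0,0,0,0,0],[16,-0.4,0,0,0,0,0],[20,-0.4,0,0,0,0,0],[24,-0.4,0,0,0,0,0],[28,-0.4,0,0,0,0,0],[32,-0.4,0,0,0,0,0],[36,-0.4,0,0,0,0,0],[40,-0.4,0,0,0,0,0],[43,-0.4,0,0,0,0,0],[45,-0.4,0,0,0,0,0],[47,-0.4,0,0,0,0,0],[48,-0.4,0,0,0,0,0],[48,-0.4,0,0,0,0,0],[48,-0.4,0,0,0,0,0]]

```text
time: 12.97
position: [604.4, -40.6, 129.6]
tool_rot: [0.065, -0.703, 0.065, 0.705]
force: [-1.3, -0.4, -1.2]
gripper_width: 0.31
```

Run:
```python
from h import *
from rig import env
np.set_printoptions(suppress=True,precision=2)
s=env.sense(); print(s["time"],s["position"],s["force"],s["ft_torque"],s["gripper_width"]*94)
d=env.read_camera("scene");np.savez("pics/s7.npz",**d); crop(d,200,150,310,260,6,"pics/s7.png")
```

```text
12.9667 [604.38 -40.57 129.6 ] [-1.3  -0.38 -1.17] [ 0.05  0.18 -0.03] 29.18364911993227
```

View pics/s7.png

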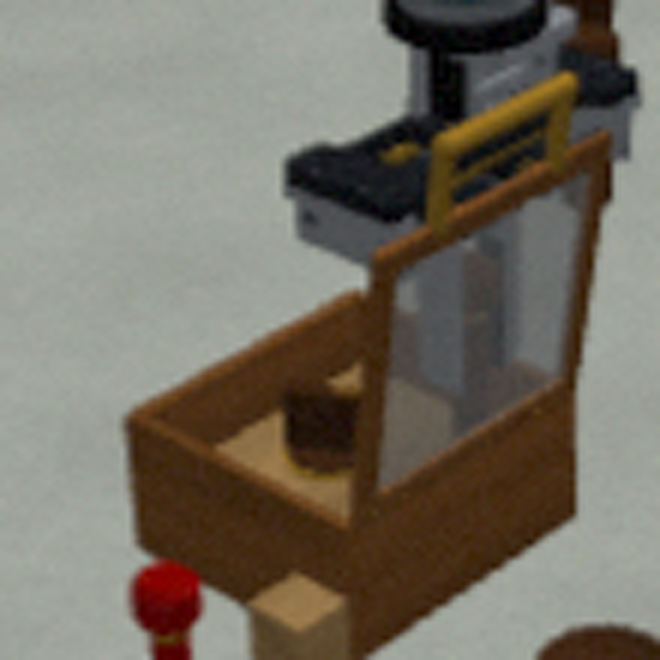

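Emit:
send_rows:
  commands:
    - [[1,0,0,0,0,0,0],[2,0,0,0,0,0,0],[3,0,0,0,0,0,0],[4,0,0,0,0,0,0],[5,0,0,0,0,0,0],[5,0,0,0,0,0,0]]

```text
time: 13.52
position: [604.3, -40.6, 124.4]
tool_rot: [0.064, -0.703, 0.065, 0.705]
force: [-0.6, 0.0, -0.7]
gripper_width: 0.309
```

Run:
```python
from rig import env
s=env.sense(); print(s["time"],s["position"].round(2),s["force"].round(2),s["ft_torque"].round(2))
```

```text
13.5167 [604.33 -40.58 124.45] [-0.6   0.01 -0.71] [-0.02  0.19 -0.02]
```

Emit:
send_rows:
  commands:
    - [[1,0,0,0,0,0,0],[2,0,0,0,0,0,0],[3,0,0,0,0,0,0],[4,0,0,0,0,0,0],[5,0,0,0,0,0,0],[5,0,0,0,0,0,0]]

```text
time: 14.02
position: [604.3, -40.8, 119.2]
tool_rot: [0.064, -0.703, 0.065, 0.705]
force: [0.0, -0.9, -1.9]
gripper_width: 0.308
```

Run:
```python
from rig import env
s=env.sense(); print(s["time"],s["position"].round(2),s["force"].round(2),s["ft_torque"].round(2))
```

```text
14.0167 [604.3  -40.79 119.25] [ 0.01 -0.95 -1.92] [-0.2   0.09 -0.05]
```

Emit:
send_rows:
  commands:
    - [[1.5,0,0,0,0,0,0],[3,0,0,0,0,0,0],[4.5,0,0,0,0,0,0],[6,0,0,0,0,0,0],[7.5,0,0,0,0,0,0],[9,0,0,0,0,0,0],[10,0,0,0,0,0,0],[10,0,0,0,0,0,0]]

```text
time: 14.68
position: [604.2, -40.8, 109.0]
tool_rot: [0.064, -0.703, 0.065, 0.706]
force: [0.3, -1.2, -1.5]
gripper_width: 0.312
```

Run:
```python
from rig import env
s=env.sense(); print(s["time"],s["position"].round(2),s["force"].round(2),s["ft_torque"].round(2))
```

```text
14.6833 [604.19 -40.83 109.  ] [ 0.27 -1.2  -1.52] [-0.18  0.09 -0.03]
```

Emit:
send_rows:
  commands:
    - [[2,0,0,0,0,0,0],[4,0,0,0,0,0,0],[6,0,0,0,0,0,0],[8,0,0,0,0,0,0],[10,0,0,0,0,0,0],[12,0,0,0,0,0,0],[13.5,0,0,0,0,0,0],[14.5,0,0,0,0,0,0],[15,0,0,0,0,0,0],[15,0,0,0,0,0,0]]

```text
time: 15.52
position: [604.1, -40.9, 93.8]
tool_rot: [0.064, -0.703, 0.066, 0.706]
force: [-0.0, -1.1, -0.5]
gripper_width: 0.309
```

Run:
```python
from h import *
from rig import env
s=env.sense(); print(s["time"],s["position"].round(2),s["force"].round(2),s["ft_torque"].round(2))
d=env.read_camera("scene");np.savez("pics/s8.npz",**d); crop(d,200,150,310,260,6,"pics/s8.png")
```

```text
15.5167 [604.13 -40.89  93.85] [-0.01 -1.07 -0.49] [-0.27  0.06 -0.02]
```

View pics/s8.png

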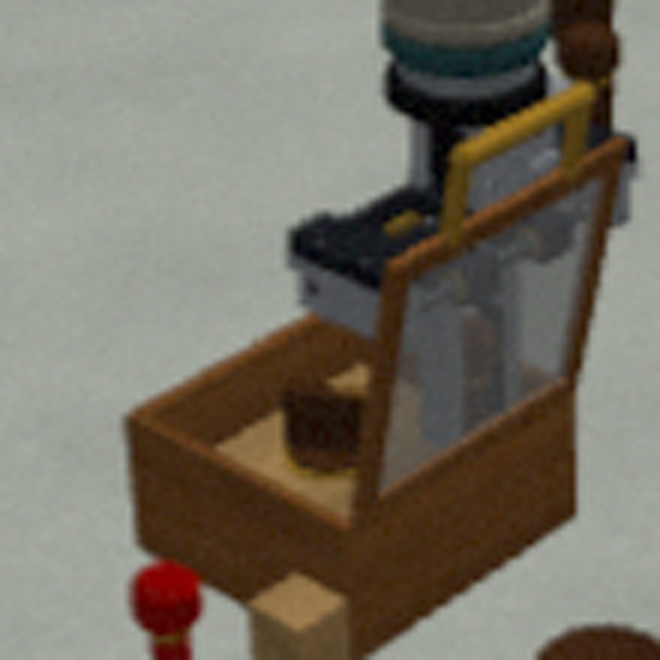

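Emit:
send_rows:
  commands:
    - [[0.7,0,0,0,0,0,0],[1.4,0,0,0,0,0,0],[2.1,0,0,0,0,0,0],[2.8,0,0,0,0,0,0],[2.8,0,0,0,0,0,0]]

```text
time: 15.98
position: [605.2, -41.2, 92.6]
tool_rot: [0.064, -0.704, 0.065, 0.705]
force: [0.2, -0.2, 7.9]
gripper_width: 0.311
```

Run:
```python
from rig import env
s=env.sense(); print(s["time"],s["position"].round(2),s["force"].round(2),s["ft_torque"].round(2))
```

```text
15.9833 [605.21 -41.16  92.56] [ 0.25 -0.23  7.87] [-0.1   0.29 -0.01]
```

The pin bottomed with 8 N upward at TCP z 92.6, against 92 expected for fully home. I'll open, rise a little, and back off toward the front with the fingers straddling the head.

Emit:
send_rows:
  commands:
    - [[0,0,0,0,0,0,0.5],[0,0,0,0,0,0,0.5],[0,0,0,0,0,0,0.5],[-5,0,0,0,0,0,0.5],[-12,0,0,0,0,0,0.5],[-20,0,0,0,0,0,0.5],[-28,0,3,0,0,0,0.5],[-32,0,12,0,0,0,0.5],[-35,0,25,0,0,0,0.5],[-35,0,45,0,0,0,0.5],[-35,0,70,0,0,0,0.5],[-45,0,100,0,0,0,0.5],[-65,0,125,0,0,0,0.5],[-85,0,145,0,0,0,0.5],[-100,0,160,0,0,0,0.5],[-100,0,160,0,0,0,0.5],[-100,0,160,0,0,0,0.5]]

```text
time: 17.4
position: [447.9, -11.1, 193.5]
tool_rot: [-0.065, 0.704, -0.065, -0.704]
force: [0.7, 0.2, 0.5]
gripper_width: 0.498
```

Run:
```python
from h import *
from rig import env
s=env.sense(); print(s["time"],s["position"].round(2),s["force"].round(2),s["joints"].round(2))
d=env.read_camera("scene");np.savez("pics/s9.npz",**d); crop(d,190,150,310,260,6,"pics/s9.png")
d=env.read_camera("top");np.savez("pics/t9.npz",**d); crop(d,250,160,360,270,6,"pics/t9.png")
```

```text
17.4 [447.91 -11.13 193.54] [0.65 0.21 0.53] [-0.64  0.55  0.9   2.11 -0.63  0.77 -1.09]
```

View pics/s9.png

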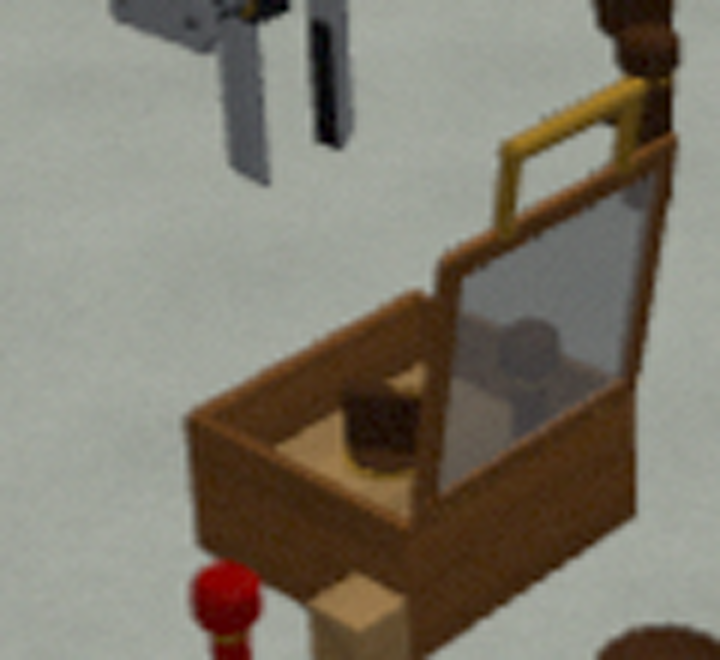

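View pics/t9.png

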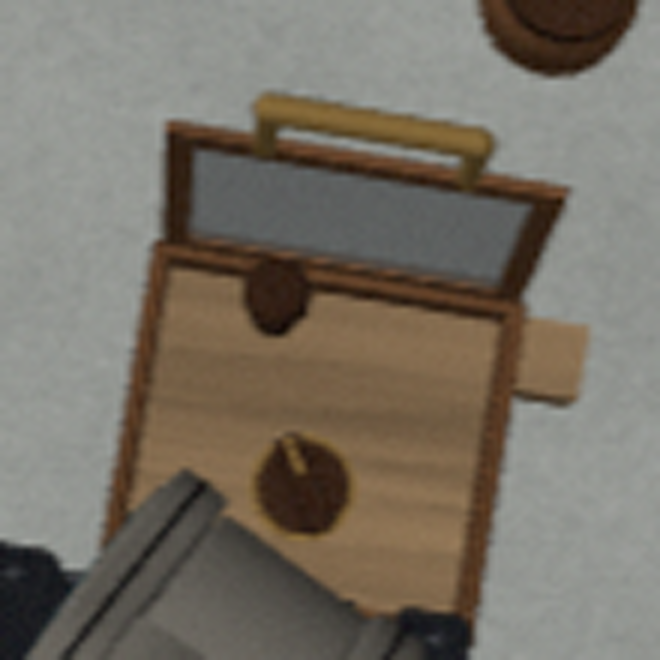

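The pin stands in the hole, with its head at top crop (277,297). The flap is still just past upright and sinking. I'll check the seated height and work out a leaned knob approach that clears the flap.

```bash
cat >> h.py <<'E'
K=np.array([526.8,-51.,70.])
def kpose(a,lean,back=0,z=70.):
    """bar at angle a (box frame); grasp `back` mm behind along tool axis"""
    b=bdir(a); x=np.array([0,0,-1])*np.cos(lean)+b*np.sin(lean); Rt=tool(x,bdir(a-np.pi/2))
    return np.array([K[0],K[1],z])-back*Rt[:,0],Rt
E
python3 - <<'E'
from h import *
from rig import env
np.set_printoptions(suppress=True,precision=3)
s=env.sense(); L=np.radians(25)
print(go(s,*kpose(np.pi/4,L,65)))
for n in("s9","t9"):
    P=pts(load(f"pics/{n}.npz")); m=(np.hypot(P[...,0]-605,P[...,1]+41)<12)&(P[...,2]>100)&(P[...,2]<150)
    print(n,m.sum(),np.percentile(P[m][:,2],[10,50,90]) if m.any() else "")
P=pts(load("pics/t9.npz")); m=np.zeros(P.shape[:2],bool); m[178:186,295:330]=1; m&=P[...,2]>200; b=P[m]; print(b.mean(0),unbox(b.mean(0)))
E
```

```text
[ 58.247  45.614 -62.862  -0.769   0.415  -0.171]
s9 0 
t9 70 [127.434 130.619 133.597]
[648.768 -74.308 266.493] [106.826   0.563 266.493]
```

Emit:
send_rows:
  commands:
    - [[10,10,-10,-0.15,0.08,-0.03,0.43],[20,18,-25,-0.3,0.16,-0.06,0.43],[30,26,-38,-0.45,0.24,-0.1,0.43],[40,34,-50,-0.6,0.32,-0.13,0.43],[50,42,-60,-0.7,0.38,-0.155,0.43],[58,45.5,-63,-0.769,0.415,-0.171,0.43],[58,45.5,-63,-0.769,0.415,-0.171,0.43],[58,45.5,-63,-0.769,0.415,-0.171,0.43],[58,45.5,-63,-0.769,0.415,-0.171,0.43],[58,45.5,-63,-0.769,0.415,-0.171,0.43],[58,45.5,-63,-0.769,0.415,-0.171,0.43],[58,45.5,-63,-0.769,0.415,-0.171,0.43]]

```text
time: 18.5
position: [505.9, -71.7, 141.5]
tool_rot: [0.156, 0.802, 0.251, -0.519]
force: [-0.1, 0.5, 0.6]
gripper_width: 0.431
```

Run:
```python
from h import *
from rig import env
np.set_printoptions(suppress=True,precision=3)
s=env.sense(); L=np.radians(25); print(s["time"],s["position"],s["joints"],s["force"])
print(go(s,*kpose(np.pi/4,L,65)),go(s,*kpose(np.pi/4,L,0)))
d=env.read_camera("scene");np.savez("pics/s10.npz",**d); crop(d,180,120,310,240,6,"pics/s10.png")
```

```text
18.5 [505.946 -71.734 141.524] [ 0.496  0.539 -0.251  2.245 -1.1    0.233  0.383] [-0.085  0.466  0.578]
[ 6.139 -5.306  3.98  -0.003  0.01   0.011] [71.132 -4.6    3.328 -0.003  0.01   0.011]
```

View pics/s10.png

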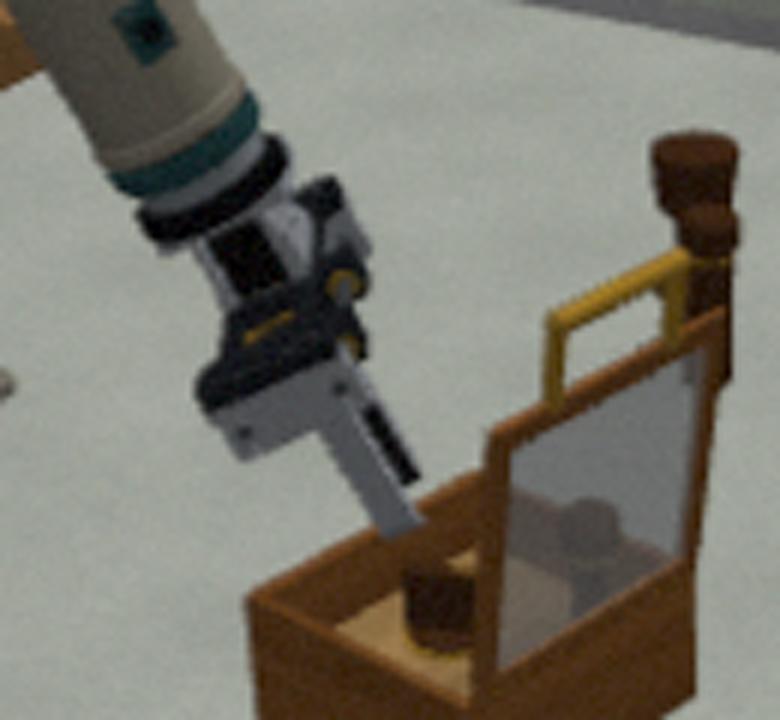

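At 25° lean, joints 5 and 6 sit on their limits. I'll use a shallower lean (11°) and take the bar at about 25°, so that closing aligns it. First I'll go back to a reachable pre-pose.

Run:
```python
from h import *
from rig import env
np.set_printoptions(suppress=True,precision=3)
s=env.sense(); print(go(s,*kpose(np.radians(25),np.radians(11),70)))
```

```text
[  3.467  -9.423 -14.466   0.335  -0.23    0.118]
```

Emit:
send_rows:
  commands:
    - [[-10,-5,-8,0.1,-0.07,0.035,0.43],[-10,-9,-14,0.2,-0.14,0.07,0.43],[0,-9.5,-14.5,0.335,-0.23,0.118,0.43],[3.5,-9.5,-14.5,0.335,-0.23,0.118,0.43],[3.5,-9.5,-14.5,0.335,-0.23,0.118,0.43],[3.5,-9.5,-14.5,0.335,-0.23,0.118,0.43],[3.5,-9.5,-14.5,0.335,-0.23,0.118,0.43]]

```text
time: 19.13
position: [513.5, -50.5, 144.6]
tool_rot: [0.083, 0.765, 0.099, -0.63]
force: [0.4, 0.9, -0.3]
gripper_width: 0.428
```

Run:
```python
from h import *
from rig import env
np.set_printoptions(suppress=True,precision=3)
s=env.sense(); print(s["time"],s["position"],s["joints"],s["force"])
L=np.radians(11);a=np.radians(25)
print(go(s,*kpose(a,L,70)),go(s,*kpose(a,L,0)))
d=env.read_camera("scene");np.savez("pics/s11.npz",**d); crop(d,180,120,310,240,6,"pics/s11.png")
```

```text
19.1333 [513.47  -50.493 144.639] [-0.21   0.544  0.427  2.148 -0.779  0.418 -0.462] [ 0.407  0.928 -0.254]
[-0.293  3.764  1.721  0.01  -0.001  0.   ] [69.707  3.782  1.765  0.01  -0.001  0.   ]
```

View pics/s11.png

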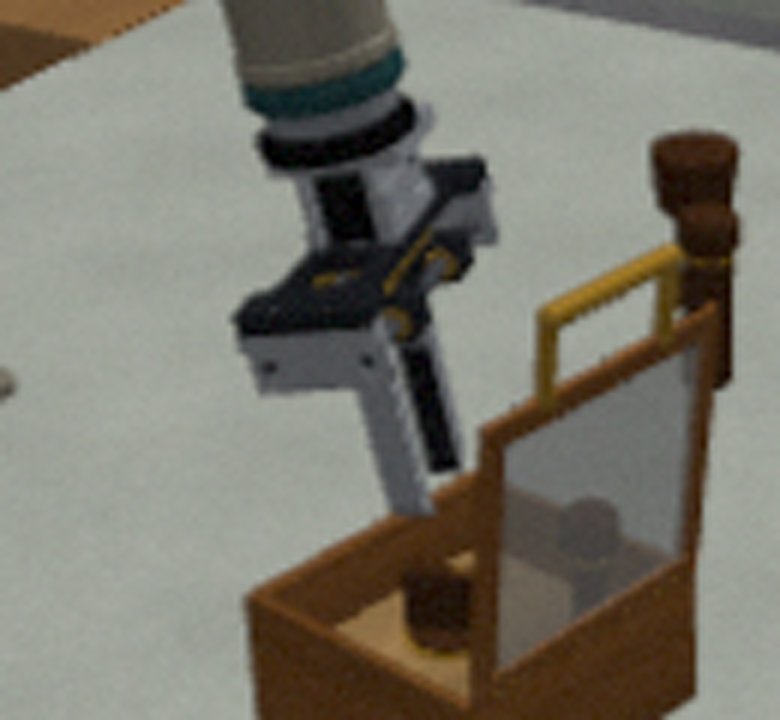

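Emit:
send_rows:
  commands:
    - [[10,3.8,1.7,0.01,0,0,0.43],[22,3.8,1.7,0.01,0,0,0.43],[35,3.8,1.7,0.01,0,0,0.43],[48,3.8,1.7,0.01,0,0,0.43],[58,3.8,1.7,0.01,0,0,0.43],[66,3.8,1.7,0.01,0,0,0.43],[69.7,3.8,1.7,0.01,0,0,0.43],[69.7,3.8,1.7,0.01,0,0,0.43],[69.7,3.8,1.7,0.01,0,0,0.43]]

```text
time: 19.93
position: [524.6, -53.9, 76.0]
tool_rot: [0.077, 0.766, 0.094, -0.631]
force: [-0.4, -0.1, -0.3]
gripper_width: 0.431
```

Run:
```python
from h import *
from rig import env
np.set_printoptions(suppress=True,precision=3)
s=env.sense(); print(s["time"],s["position"],s["joints"],s["force"])
L=np.radians(11);a=np.radians(25)
print(go(s,*kpose(a,L,0)))
d=env.read_camera("scene");np.savez("pics/s12.npz",**d); crop(d,180,140,310,260,6,"pics/s12.png")
```

```text
19.9333 [524.606 -53.923  76.049] [-0.069  0.666  0.238  2.16  -0.982  0.258 -0.275] [-0.356 -0.113 -0.319]
[ 0.484 -2.3   -1.628 -0.006 -0.001  0.001]
```

View pics/s12.png

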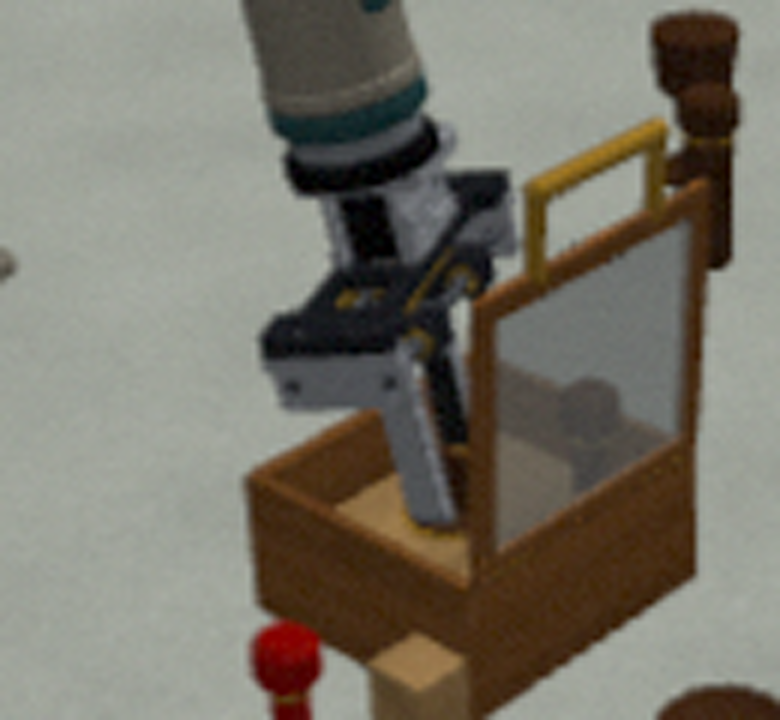

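Emit:
send_rows:
  commands:
    - [[0.5,-2.3,-1.6,0,0,0,0.43],[0.5,-2.3,-1.6,0,0,0,0.43],[0.5,-2.3,-1.6,0,0,0,0.43],[0.5,-2.3,-1.6,0,0,0,0.43],[0.5,-2.3,-1.6,0,0,0,0.43],[0.5,-2.3,-1.6,0,0,0,0.43],[0.5,-2.3,-1.6,0,0,0,0.43],[0.5,-2.3,-1.6,0,0,0,0.43],[0.5,-2.3,-1.6,0,0,0,0.43],[0.5,-2.3,-1.6,0,0,0,0.43],[0.5,-2.3,-1.6,0,0,0,0.43],[0.5,-2.3,-1.6,0,0,0,0.43],[0.5,-2.3,-1.6,0,0,0,0.43],[0.5,-2.3,-1.6,0,0,0,0.43],[0.5,-2.3,-1.6,0,0,0,0.43],[0.5,-2.3,-1.6,0,0,0,0.43],[0.5,-2.3,-1.6,0,0,0,0.43],[0.5,-2.3,-1.6,0,0,0,0.43],[0.5,-2.3,-1.6,0,0,0,0.43],[0.5,-2.3,-1.6,0,0,0,0.43]]

```text
time: 21.65
position: [525.9, -51.1, 76.1]
tool_rot: [0.077, 0.766, 0.095, -0.631]
force: [-0.1, -0.0, -0.1]
gripper_width: 0.434
```

```bash
cat > flap.py <<'E'
from h import *
from rig import env
def flap(fn):
    d=env.read_camera("top");np.savez(fn,**d); im=d["image"].astype(int); P=pts(d)
    # brass bar: yellow-ish pixels high up near the box
    q=P-C; bx=np.cos(YAW)*q[...,0]+np.sin(YAW)*q[...,1]; by=-np.sin(YAW)*q[...,0]+np.cos(YAW)*q[...,1]
    m=(abs(by)<38)&(P[...,2]>235)&(P[...,2]<290)&(bx>0)&(bx<170)&(im[...,0]-im[...,2]>45)
    if m.sum()<5: return m.sum()
    x,z=np.median(bx[m]),np.median(P[...,2][m])-5; return m.sum(),x,z,np.arctan2(z-81.5,75-x), np.hypot(z-81.5,75-x)
E
python3 - <<'E'
from flap import *
s=env.sense(); print(s["time"],s["position"],s["force"]); print(flap("pics/t13.npz"))
d=load("pics/t13.npz"); crop(d,240,160,380,270,5,"pics/t13.png")
E
```

```text
21.65 [525.9159342  -51.0807308   76.09828355] [-0.10549022 -0.00653345 -0.1031628 ]
(np.int64(164), np.float64(68.78802128812737), np.float64(271.40718829960485), np.float64(1.538097382552509), np.float64(190.00875992274234))
```

View pics/t13.png

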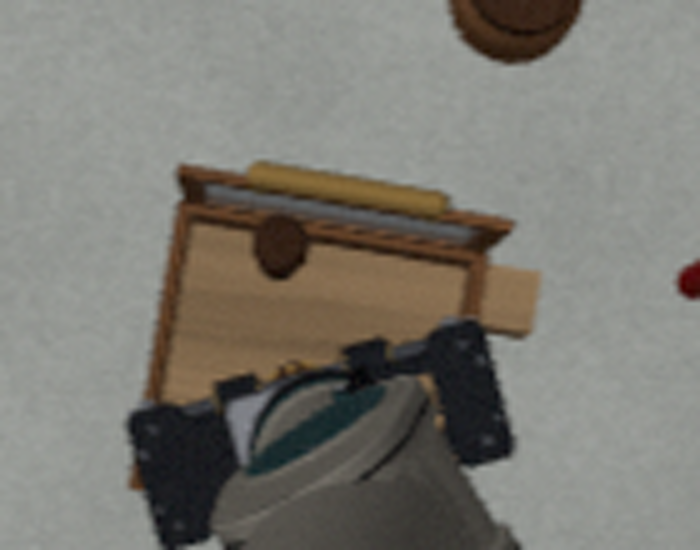

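The flap is at 1.54 rad and sinking at about 0.05 rad/s. I'll wait with the fingers open until it leans on the pin.

Emit:
send_rows:
  commands:
    - [[0,0,0,0,0,0,0.43],[0,0,0,0,0,0,0.43],[0,0,0,0,0,0,0.43],[0,0,0,0,0,0,0.43],[0,0,0,0,0,0,0.43],[0,0,0,0,0,0,0.43],[0,0,0,0,0,0,0.43],[0,0,0,0,0,0,0.43],[0,0,0,0,0,0,0.43],[0,0,0,0,0,0,0.43],[0,0,0,0,0,0,0.43],[0,0,0,0,0,0,0.43],[0,0,0,0,0,0,0.43],[0,0,0,0,0,0,0.43],[0,0,0,0,0,0,0.43],[0,0,0,0,0,0,0.43],[0,0,0,0,0,0,0.43],[0,0,0,0,0,0,0.43],[0,0,0,0,0,0,0.43],[0,0,0,0,0,0,0.43]]

```text
time: 23.37
position: [525.9, -51.1, 76.1]
tool_rot: [0.077, 0.766, 0.095, -0.631]
force: [-0.5, 0.4, 0.5]
gripper_width: 0.432
```

Emit:
send_rows:
  commands:
    - [[0,0,0,0,0,0,0.43],[0,0,0,0,0,0,0.43],[0,0,0,0,0,0,0.43],[0,0,0,0,0,0,0.43],[0,0,0,0,0,0,0.43],[0,0,0,0,0,0,0.43],[0,0,0,0,0,0,0.43],[0,0,0,0,0,0,0.43],[0,0,0,0,0,0,0.43],[0,0,0,0,0,0,0.43],[0,0,0,0,0,0,0.43],[0,0,0,0,0,0,0.43],[0,0,0,0,0,0,0.43],[0,0,0,0,0,0,0.43],[0,0,0,0,0,0,0.43],[0,0,0,0,0,0,0.43],[0,0,0,0,0,0,0.43],[0,0,0,0,0,0,0.43],[0,0,0,0,0,0,0.43],[0,0,0,0,0,0,0.43]]

```text
time: 25.03
position: [525.9, -51.1, 76.1]
tool_rot: [0.077, 0.766, 0.095, -0.631]
force: [0.3, 0.8, 0.7]
gripper_width: 0.428
```

Run:
```python
from flap import *
s=env.sense(); print(s["time"],s["position"],s["force"]); print(flap("pics/t14.npz"))
d=env.read_camera("scene");crop(d,180,140,310,260,6,"pics/s14.png")
```

```text
25.0333 [525.92979436 -51.07190181  76.09543682] [0.34189448 0.82816564 0.68442162]
(np.int64(179), np.float64(32.8515972017029), np.float64(266.6420101624685), np.float64(1.3469567799889), np.float64(189.87904514571136))
```

View pics/s14.png

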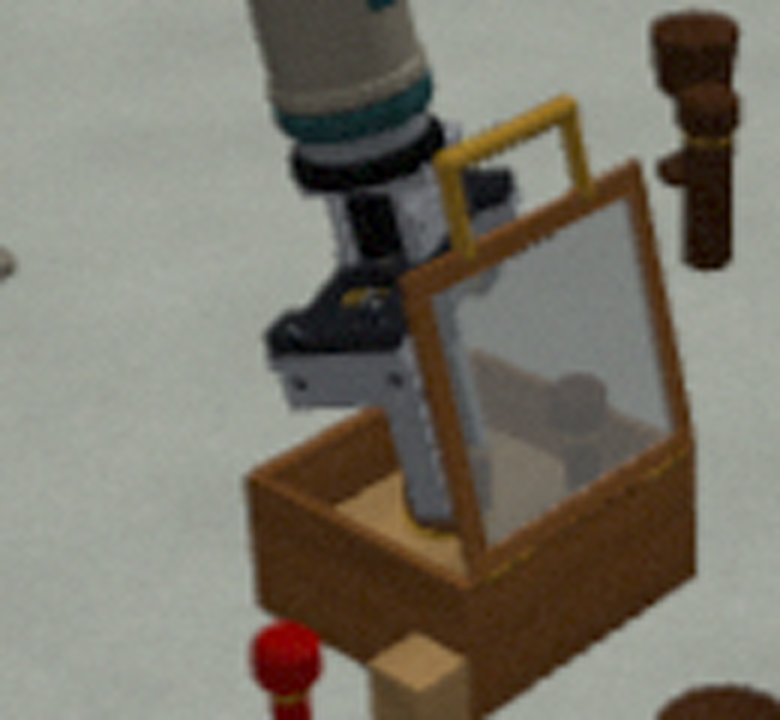

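The flap now rests at 1.347 rad, leaning on the pin, and the tool reads no load. I'll close on the knob.

Emit:
send_rows:
  commands:
    - [[0,0,0,0,0,0,0],[0,0,0,0,0,0,0],[0,0,0,0,0,0,0],[0,0,0,0,0,0,0],[0,0,0,0,0,0,0],[0,0,0,0,0,0,0],[0,0,0,0,0,0,0],[0,0,0,0,0,0,0]]
  force: 25

```text
time: 25.8
position: [525.9, -52.0, 76.1]
tool_rot: [0.077, 0.766, 0.094, -0.631]
force: [-1.2, -2.8, -0.4]
gripper_width: 0.124
```

Run:
```python
from flap import *
np.set_printoptions(suppress=True,precision=3)
s=env.sense(); print(s["time"],s["position"],s["force"],s["ft_torque"],s["gripper_width"]*94,s["joints"])
p=np.array(s["position"]);M=quat(s["tool_rot"]).as_matrix(); g=p+6*M[:,0]; print("grasp",g, "x",M[:,0])
# rotate current pose cw about vertical through knob axis
ax=np.array([526.8,-51,0])
for dg in(5,10,15,20,25,30,35,40,45,50):
    W=R.from_rotvec([0,0,-np.radians(dg)]).as_matrix(); q=ax+W@(p-ax); print(dg,M.T@(q-p),R.from_matrix(M.T@W@M).as_rotvec())
```

```text
25.8 [525.901 -52.     76.109] [-1.171 -2.82  -0.351] [-0.823  0.561 -0.092] 11.64951027334441 [-0.077  0.667  0.242  2.159 -0.982  0.258 -0.28 ]
grasp [527.017 -51.722  70.22 ] x [ 0.186  0.046 -0.981]
5 [-0.012 -0.1    0.06 ] [0.086 0.    0.017]
10 [-0.022 -0.205  0.112] [0.171 0.    0.033]
15 [-0.03  -0.314  0.154] [0.257 0.    0.05 ]
20 [-0.037 -0.426  0.187] [0.343 0.    0.067]
25 [-0.041 -0.541  0.21 ] [0.428 0.    0.084]
30 [-0.044 -0.658  0.223] [0.514 0.    0.1  ]
35 [-0.044 -0.775  0.226] [0.6   0.    0.117]
40 [-0.043 -0.892  0.219] [0.685 0.    0.134]
45 [-0.04  -1.008  0.203] [0.771 0.    0.151]
50 [-0.034 -1.122  0.176] [0.856 0.    0.167]
```

The opening is 11.6 mm, so the bar is held flat between the pads and is now at about 25°. I'll turn clockwise to the stop.

Emit:
send_rows:
  commands:
    - [[0,-0.1,0,0.043,0,0.008,0],[0,-0.1,0,0.086,0,0.017,0],[0,-0.2,0,0.129,0,0.025,0],[0,-0.2,0.1,0.171,0,0.033,0],[0,-0.3,0.1,0.214,0,0.042,0],[0,-0.3,0.1,0.257,0,0.05,0],[0,-0.4,0.2,0.3,0,0.058,0],[0,-0.4,0.2,0.343,0,0.067,0],[0,-0.5,0.2,0.386,0,0.075,0],[0,-0.5,0.2,0.428,0,0.084,0],[0,-0.6,0.2,0.471,0,0.092,0],[0,-0.6,0.2,0.514,0,0.1,0],[0,-0.7,0.2,0.557,0,0.108,0],[0,-0.8,0.2,0.6,0,0.117,0],[0,-0.8,0.2,0.6,0,0.117,0],[0,-0.8,0.2,0.6,0,0.117,0]]

```text
time: 27.13
position: [525.7, -51.6, 76.1]
tool_rot: [-0.116, 0.759, -0.141, -0.625]
force: [0.2, -2.8, -0.8]
gripper_width: 0.127
```

Run:
```python
from flap import *
np.set_printoptions(suppress=True,precision=3)
s=env.sense(); print(s["time"],s["position"],s["force"],s["ft_torque"],s["gripper_width"]*94,s["joints"])
M=quat(s["tool_rot"]).as_matrix(); print("bar angle in box deg",np.degrees(np.arctan2(M[1,1],M[0,1])-YAW)+90)
p=np.array(s["position"]); ax=np.array([526.8,-51,0])
for dg in(2,4,6,8,10,12):
    W=R.from_rotvec([0,0,-np.radians(dg)]).as_matrix(); q=ax+W@(p-ax); print(dg,M.T@(q-p),R.from_matrix(M.T@W@M).as_rotvec())
```

```text
27.1333 [525.721 -51.627  76.098] [ 0.172 -2.753 -0.828] [-0.667  0.253  0.005] 11.913542346849432 [-0.321  0.708  0.48   2.168 -1.07   0.275 -0.879]
bar angle in box deg -10.28614743369306
2 [-0.006 -0.028  0.033] [ 0.034 -0.     0.007]
4 [-0.013 -0.057  0.065] [ 0.069 -0.     0.013]
6 [-0.019 -0.087  0.095] [ 0.103 -0.     0.02 ]
8 [-0.025 -0.118  0.125] [ 0.137 -0.     0.027]
10 [-0.03  -0.151  0.154] [ 0.171 -0.     0.034]
12 [-0.036 -0.184  0.182] [ 0.206 -0.     0.04 ]
```

Emit:
send_rows:
  commands:
    - [[0,0,0,0.034,0,0.007,0],[0,0,0,0.069,0,0.013,0],[0,-0.1,0.1,0.103,0,0.02,0],[0,-0.1,0.1,0.137,0,0.027,0],[0,-0.1,0.1,0.171,0,0.034,0],[0,-0.1,0.1,0.171,0,0.034,0],[0,-0.1,0.1,0.171,0,0.034,0]]

```text
time: 27.72
position: [525.9, -51.4, 76.1]
tool_rot: [-0.168, 0.744, -0.206, -0.613]
force: [-0.3, -2.7, -0.8]
gripper_width: 0.134
```

Run:
```python
from flap import *
np.set_printoptions(suppress=True,precision=3)
s=env.sense(); print(s["time"],s["position"],s["force"],s["ft_torque"],s["gripper_width"]*94,s["joints"])
M=quat(s["tool_rot"]).as_matrix(); print("bar angle in box deg",np.degrees(np.arctan2(M[1,1],M[0,1])-YAW)+90, "x",M[:,0])
print(flap("pics/t15.npz"))
```

```text
27.7167 [525.868 -51.429  76.113] [-0.341 -2.746 -0.807] [-0.323  0.133  0.419] 12.636424545027038 [-0.404  0.737  0.578  2.158 -1.07   0.318 -1.071]
bar angle in box deg -20.117142505408665 x [ 0.165 -0.1   -0.981]
(np.int64(180), np.float64(32.56545165372552), np.float64(266.8232633535125), np.float64(1.3457008680738989), np.float64(190.11944359624994))
```

The moment rose to 0.42 N m and the gripper went to -20° while the bar stopped near -15°, so the knob is on its stop. I'll open, rise, and retreat to the front.

Emit:
send_rows:
  commands:
    - [[0,0,0,0,0,0,0.3],[0,0,0,0,0,0,0.4],[0,0,0,0,0,0,0.4],[0,0,0,0,0,0,0.4],[-12,0,0,0,0,0,0.4],[-28,0,2,0,0,0,0.4],[-42,0,6,0,0,0,0.4],[-52,0,20,0,0,0,0.4],[-60,0,45,0,0,0,0.4],[-70,0,70,0,0,0,0.4],[-90,-25,90,0,0,0,0.4],[-110,-55,90,0,0,0,0.4],[-125,-90,90,0,0,0,0.4],[-130,-120,90,0,0,0,0.4],[-130,-150,80,0,0,0,0.4],[-130,-180,70,0,0,0,0.4],[-130,-210,60,0,0,0,0.4],[-130,-220,60,0,0,0,0.4],[-130,-220,60,0,0,0,0.4],[-130,-220,60,0,0,0,0.4]]

```text
time: 29.43
position: [565.6, 180.0, 191.2]
tool_rot: [-0.168, 0.744, -0.206, -0.613]
force: [0.3, -0.8, 0.4]
gripper_width: 0.4
```

Run:
```python
from flap import *
np.set_printoptions(suppress=True,precision=3)
s=env.sense(); print(s["time"],s["position"],s["force"])
print(flap("pics/t16.npz"))
t=load("pics/t16.npz"); crop(t,250,160,360,260,7,"pics/t16c.png"); cv2.imwrite("pics/t16.png",t["image"][:,:,::-1])
d=env.read_camera("scene");crop(d,190,130,330,280,5,"pics/s16c.png"); cv2.imwrite("pics/s16.png",d["image"][:,:,::-1])
P=pts(t); m=(np.hypot(P[...,0]-605,P[...,1]+41)<10)&(P[...,2]>100)&(P[...,2]<150); print(m.sum(),np.median(P[m],0) if m.any() else "")
```

```text
29.4333 [565.643 180.027 191.234] [ 0.307 -0.752  0.412]
(np.int64(176), np.float64(32.55784129535344), np.float64(266.6865216632905), np.float64(1.345501176172897), np.float64(189.98785393087306))
3 [611.17  -43.678 144.992]
```

View pics/t16c.png

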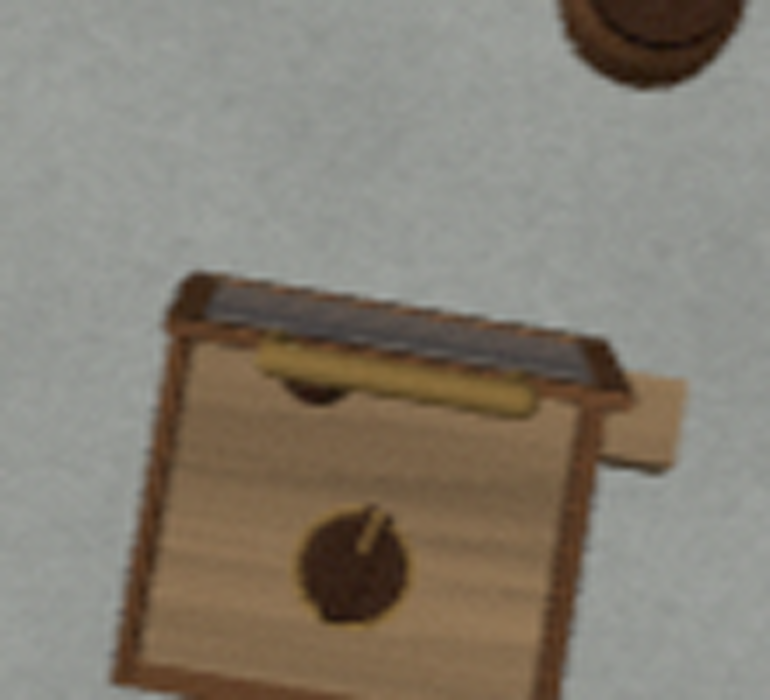

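View pics/s16c.png

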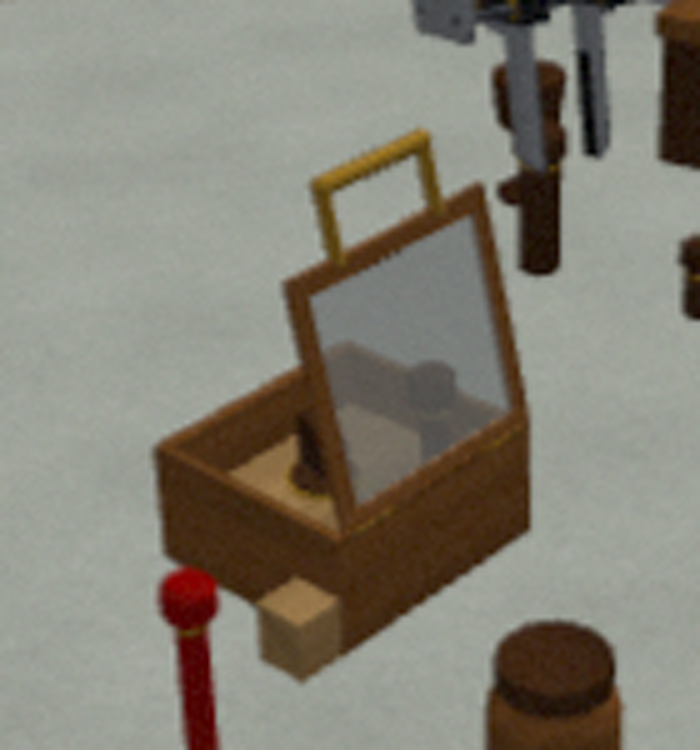

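View pics/t16.png

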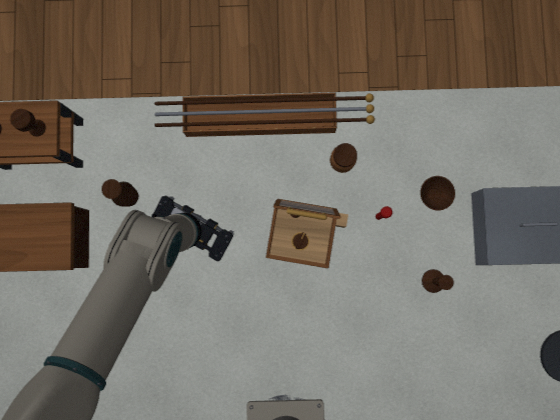

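The knob pointer at crop (372,530) reads about 16° clockwise of the box's x, where the stop is 15°. The flap is steady at 1.345 rad on the pin, the wares stand where they were, and the arm is clear. I'm handing the job in.

Run:
```python
from rig import env
print(env.sense()["time"],env.sign_off())
```

```text
the job is handed in; nothing more can be done
29.5333 None
```

The flap is propped open on the slim dark pin and the knob is turned clockwise to its stop. I handed the job in at 29.5 s, and no verdict is reported.

**What I did, in order:**
1. Lifted the flap by its bar to about 1.9 rad.
2. Picked up the pin and lowered it into the hole until it bottomed with about 8 N. This worked first time, with no search needed.
3. Let the flap sink until it leaned on the pin.
4. Gripped the knob, turned it clockwise and backed away.

**Last checks:**
- **Flap:** it stayed at 1.345 rad, against about 1.35 expected, before and after I turned the knob.
- **Pin:** its head top measured 130.6 mm above the table after release, against 131 expected. A final re-measurement from above gave no usable reading, because the flap's bar hides the head.
- **Knob:** the pointer reads about 16° clockwise of the box's x axis, with the stop at 15°. The twisting moment also rose to 0.42 N m against the stop.
- **Other wares:** they look unmoved in the last top picture. The candlestick, bowl, red pin, jar and vase are visible there. The short and stout pins are out of view under the arm, but the arm passed well above them.

**Two things went differently than planned:**
- A 25° lean for the knob put two joints at their limits, so I used 11°.
- Partway through the lift, about 16 N built up on the arm from the bar. It eased when I paused.

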